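# Scoop the counters into the geometry box and shut it

## Robot

A 6-joint arm with a two-finger parallel gripper is mounted at the origin on the work surface. World frame = base frame: x ahead of the robot, y to its left, z up, the work surface at z = 0. Lengths are in mm, angles in rad, forces in N, time in s.
With the tool pointing down it reaches from about 350 to 875 mm from the base axis. Payload 4.2 kg.
Tool frame: the origin (TCP) lies where the fingers leave the gripper's body, on its centre line; the fingertips stand tip_extent ahead of it and the grasp point (between the pads) lies 51 mm ahead of it (tip_extent is the distance from the TCP to the fingertips, in mm); x points along the fingers, z is the direction in which the jaws open and shut, and the axes are right-handed (so a half turn about x gives the same grasp; the last joint's range is limited). The gripper opens to 87 mm and grips with 3 to 60 N. Pads are 19 mm wide; open, the fingers measure 117 mm over their backs; the gripper's body (75 mm by 190 mm) begins 51 mm behind the grasp point.
Start: joints at [-0.878, 0.385, 0.008, 0, -1.194, -0.259], TCP at [262.713, -567.081, 292.25] pointing down, gripper open.
Joint ranges: [-3.14, 3.14], [-1.21, 2.06], [-1.07, 1.41], [-3.16, 2.05], [-2.99, -0.16], [-3.1, 3.1]. Speed limits (rad/s): [2.79, 2.79, 3.14, 3.14, 3.14, 3.14].

## Interface

Orientations are given as a unit quaternion [w, x, y, z].
In Python, from cell import * gives the robot as it stands.
- The arm moves only by the tool send_rows, never from a script. Its argument "deltas" is a list of rows, each a list of 3 entries, a list of its own where there are three numbers: the shift along the tool's x, y, z in cm, then the turn about the tool's x in rad, then the opening, from -1 (shut) to 1 (fully open). A call has 1 to 12 rows; each row shifts and turns the pose as measured when the row begins, along the tool's axes as they then stand; what a row does not reach is not made up. A row lasts 1/12 s, in which the tool goes at most 41.7 mm and 7.16 degrees, less where a joint would pass 70% of its speed; a pose out of reach is approached as far as the arm can. A call with a gripper value outside its range is refused whole. The fingers move at their own pace and stop on an object; "force" is the grip in N (left out, the last holds). Time passes only in rows, so rows that do not move let the fingers close. It gives the time, the measured TCP pose, the force and the opening at its end, in the units of the state.
- sense(): the state, without advancing time (a new reading comes with each control period).
- camera(name): name is "scene" or "side" or "wrist"; returns a dict with "img" (480x640x3 uint8, red, green, blue), "fx", "fy", "cx", "cy" (pixels), "camera_from_world" (4x4, takes a point from world to camera coordinates). Camera axes: x right, y down, z forward; pixel columns grow to the right and rows downward; lengths in mm; the calibration is good to about 2 mm. A picture is of the moment at which its call begins. There is no depth.
- finish_job(): hands the job in, once; it reports no verdict.
The state is a dict: "t": time; "qpos": joint angles; "joint_velocities": joint speeds; "joint_torque": joint torques, N m; "tool_pos": TCP position; "tool_rot": TCP orientation; "force": force on the tool from outside, world axes, zero at the start; "ft_torque": the same for the moment, N m; "grip_width": finger opening in mm.
Only numpy, scipy, OpenCV 4.12 (cv2) and the standard library are available. Lean on these libraries where they do the work, as an engineer would, in place of code of your own. Each camera call takes 0.05 s, during which the arm holds its last target. There are 200 camera calls.

## Task

Pick up the orange scoop, scoop the three round counters out of the three-sided metal rim and tip them into the open red geometry box, without touching a counter with the gripper or arm. Then set the scoop down flat on the desk, slide the box's lid fully shut, and leave the other things on the desk where they are.

Things in the scene. Friction and masses are not known exactly. Their poses are not given: they have to be found in the camera images.
- scoop: Loose orange scoop, 189 mm long. Origin: underside, under the pan's middle; x forward to the lip, z up. Pan 100 x 100 mm, floor 2.5 mm (1.2 mm at the lip), open at the front lip x=+50; 3 mm walls: back 35 mm high, sides 30 mm high up to x=+3, 16 mm up to x=+31, none beyond. Behind it a black level handle bar 18 mm wide, z 48 to 68, from x=-47 to -139.
- scoop_lip (a point): Middle of the scoop's front lip, on its underside (scoop x=+50, z=0). Axes as the scoop's.
- scoop_grip (a point): Point in the middle of the scoop's handle bar where it balances well enough to hold: 80 mm behind the scoop's origin (x=-80), 58 mm up. Axes as the scoop's.
- geobox: Red geometry-set box fixed to the desk, 172 (x) x 128 (y) x 50 (z) mm outside, walls and floor 4 mm. Origin: underside, centre. Its x axis points away from the robot; its lid slides along x and uncovers the near part of the box.
- lid (a joint): Sliding lid of the red box (172 x 124 x 4 mm, its top 54 mm above the desk): metres it stands open towards the box's +x; 0 = shut, 0.135 = end stop. At d metres open, the box is uncovered from its near end (x=-86 mm) to x=-86 mm+d. Slides with about 1.2 N friction and stays where left.
- lid_ridge (a point): Top centre of the white ridge across the lid, 30 mm on the near side of its middle (10 mm along x, 80 mm along y, 16 mm high above the lid; its top is 70.5 mm above the desk). Moves with the lid; at box x=-30 mm when shut, at -30 mm plus the lid's opening else. Push on its far side to shut the lid. Axes as the box's.
- rim: Three-sided aluminium rim screwed to the desk, open at its mouth, which faces the robot; the desk itself is its floor. Walls 6 mm thick, 35 mm high. Inside 116 mm wide (y) and 130 mm deep (x). Origin on the desk 15 mm in front of the middle of the mouth; x points into the rim, so the mouth is at x=15 mm and the inner face of the back wall at x=145 mm.
- rim_back (a point): Foot of the middle of the inner face of the rim's back wall, on the desk. Axes as the rim's: x points from the mouth to the back wall.
- counter0: Blue polished plastic maths counter, a round disc with bevelled edges, 40 mm across, 20 mm thick, 20 g, slippery (friction about 0.3), lying flat in the rear part of the rim. Origin at its centre.
- counter1: Yellow polished plastic maths counter, a round disc with bevelled edges, 40 mm across, 20 mm thick, 20 g, slippery (friction about 0.3), lying flat in the rear part of the rim. Origin at its centre.
- counter2: Green polished plastic maths counter, a round disc with bevelled edges, 40 mm across, 20 mm thick, 20 g, slippery (friction about 0.3), lying flat in the rear part of the rim. Origin at its centre.
- glass_cube: Bystander: loose clear glass cube, 60 mm. Origin: centre of underside.
- pencil: Bystander: mechanical pencil, 155 mm long, 9 mm thick, lying between two of the task's things. Origin: underside near the middle; x along it.
- clip: Bystander: empty aluminium clip, 76 x 70 mm, 16 mm high. Origin: underside centre.
- mug: Bystander: blue ceramic mug, 80 mm across, 90 mm high. Origin: centre of underside.
- eraser: Bystander: white eraser, 60 x 24 x 14 mm. Origin: centre of underside.
- tape_roll: Bystander: yellow roll, a ring 90 mm across, 20 mm high, lying flat. Origin: centre of underside.

How it is judged:
By the outcome, as a careful person would: the job done as asked, in the order asked, and still so for the second after the job is handed in, with the robot touching nothing.
It also fails if it takes over 72 s, if anything falls off the work surface, if the arm or the gripper's body presses on something with over 40 N, if the wrist force passes 120 N, or if a joint passes its speed limit or range.

## Working session

There is one attempt and no reset: what is moved stays moved. The work goes in short steps, Python scripts to look and compute and a tool call to move; the robot and the scene stay as the last step left them, time stands still between calls to the robot, and variables do not carry over. Pictures are saved under pics/ and viewed, about 8 in all and at most 12, crops included, and the job is handed in when it is done.

Besides the shell and the picture viewer there is one more tool, called after "Request:" as name(argument=value, ...) on one line, values as JSON. send_rows: Moves the arm, as the interface text tells. Its arguments: {"type":"object","properties":{"deltas":{"type":"array"},"force":{"type":"number"}},"required":["deltas"]}

```bash
mkdir -p pics; ls; python3 - <<'E'
from cell import *
import cv2,numpy as np
s=sense();print({k:np.round(v,3).tolist() for k,v in s.items()})
for n in ("scene","side"):
    c=camera(n);cv2.imwrite(f"pics/{n}0.png",c["img"][:,:,::-1]);print(n,c["fx"],c["cx"],c["cy"],np.round(c["camera_from_world"],3).tolist())
E
```

```text
pics
{'t': 0.0, 'qpos': [-0.878, 0.386, 0.007, -0.001, -1.194, -0.259], 'joint_velocities': [0.0, 0.002, -0.001, -0.0, 0.002, -0.001], 'joint_torque': [-0.002, -39.067, 18.74, 4.22, 0.011, -0.0], 'tool_pos': [262.536, -566.688, 291.157], 'tool_rot': [0.381, -0.595, 0.38, 0.597], 'force': [-0.239, 0.709, -0.609], 'ft_torque': [-0.001, 0.04, 0.034], 'grip_width': 87.116}
scene 578.7532514290547 315.3121816980261 236.56825674054517 [[0.786, 0.618, 0.01, -438.662], [0.373, -0.463, -0.804, -112.467], [-0.492, 0.636, -0.594, 1575.509], [0.0, 0.0, 0.0, 1.0]]
side 482.3652868253515 317.66460760687596 229.42796520854094 [[-0.913, -0.408, -0.016, 515.961], [-0.187, 0.453, -0.872, 176.21], [0.363, -0.793, -0.49, 889.024], [0.0, 0.0, 0.0, 1.0]]
```

View pics/scene0.png

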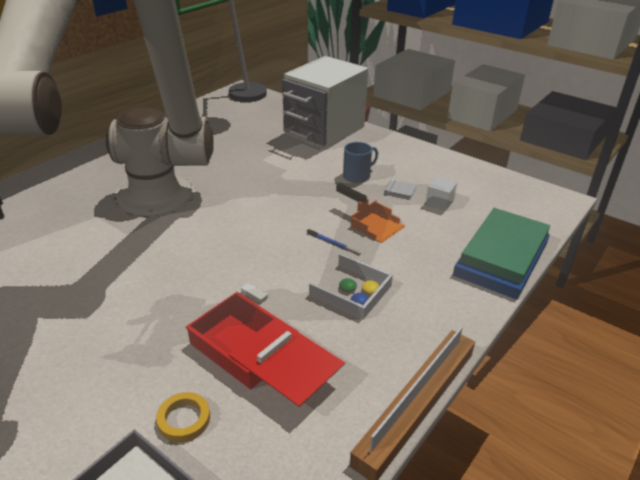

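View pics/side0.png

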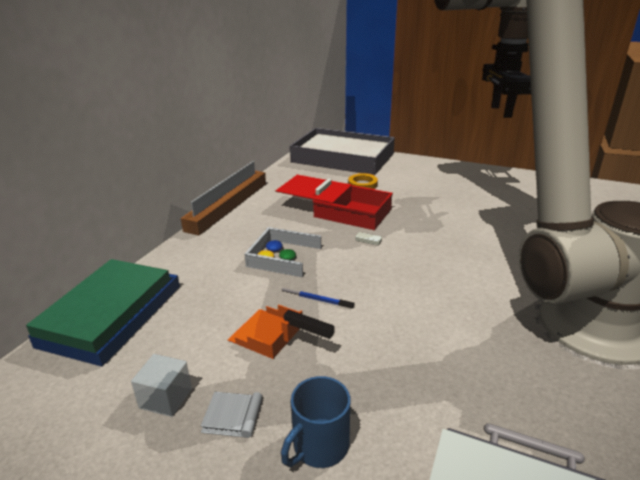

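The scene view shows the rim with its counters (~350,288), the scoop (pan ~377,221, handle toward the robot at ~350,192), the open box (~240,335) with its ridge (~274,347), and the pencil between scoop and rim (~332,242). The side view agrees: scoop ~270,330, rim ~285,252, box ~350,203.

```bash
cat > h.py <<'E'
from cell import *
import cv2,numpy as np
from scipy.spatial.transform import Rotation as R
def ray(c,u,v,z):
    T=np.array(c["camera_from_world"]);o=-T[:3,:3].T@T[:3,3]
    d=T[:3,:3].T@np.array([(u-c["cx"])/c["fx"],(v-c["cy"])/c["fy"],1]);return o+d*(z-o[2])/d[2]
def proj(c,P):
    T=np.array(c["camera_from_world"]);p=np.atleast_2d(P)@T[:3,:3].T+T[:3,3]
    return np.c_[c["fx"]*p[:,0]/p[:,2]+c["cx"],c["fy"]*p[:,1]/p[:,2]+c["cy"]]
def rot(s): q=s["tool_rot"];return R.from_quat([q[1],q[2],q[3],q[0]]).as_matrix()
E
python3 - <<'E'
from h import *
sc,si=camera("scene"),camera("side")
def f(n,c,pts):
    print(n,[np.round(ray(c,u,v,z)[:2]).tolist() for u,v,z in pts])
f("pan side",si,[(230,340,0),(272,355,0)])
f("pan scene",sc,[(379,241,0),(404,227,0)])
f("handle end side",si,[(333,325,68),(287,314,58)]); f("h scene",sc,[(338,186,68),(366,197,58)])
f("rim scene",sc,[(310,296,0),(361,316,0),(391,277,35),(340,258,35)])
f("rim side",si,[(321,240,35),(303,274,0),(270,231,35),(246,265,0)])
f("box side",si,[(315,216,0),(374,226,0),(391,209,0),(323,187,70)])
f("box scene",sc,[(190,343,0),(250,382,0),(239,296,50),(187,329,50),(274,347,70)])
f("lid",sc,[(343,362,54),(300,401,54)]);f("pencil",sc,[(307,233,5),(360,253,5)]);f("cnt",sc,[(347,285,15),(370,287,15),(360,299,15)])
f("mug",sc,[(358,178,0)]);f("clip",sc,[(401,188,8)]);f("cube",sc,[(440,205,0)]);f("eraser",sc,[(254,293,7)]);f("tape",sc,[(183,417,10)])
s=sense();M=rot(s);print(M.round(3))
w=camera("wrist");T=np.array(w["camera_from_world"]);print(w["fx"],"cam pos tool",M.T@(-T[:3,:3].T@T[:3,3]-s["tool_pos"]),"cam axes in tool\n",(T[:3,:3]@M).round(2))
E
```

```text
pan side [[604.0, 301.0], [516.0, 304.0]]
pan scene [[591.0, 210.0], [608.0, 300.0]]
handle end side [[418.0, 264.0], [508.0, 258.0]]
h scene [[425.0, 263.0], [502.0, 279.0]]
rim scene [[583.0, -51.0], [705.0, -33.0], [706.0, 76.0], [581.0, 60.0]]
rim side [[571.0, -32.0], [573.0, 61.0], [699.0, -24.0], [706.0, 79.0]]
box side [[660.0, -195.0], [498.0, -202.0], [486.0, -311.0], [652.0, -233.0]]
box scene [[484.0, -306.0], [643.0, -303.0], [505.0, -185.0], [492.0, -314.0], [665.0, -258.0]]
lid [[775.0, -197.0], [769.0, -311.0]]
pencil [[437.0, 120.0], [585.0, 136.0]]
cnt [[634.0, 14.0], [677.0, 40.0], [682.0, -5.0]]
mug [[379.0, 426.0]]
clip [[510.0, 445.0]]
cube [[630.0, 448.0]]
eraser [[488.0, -125.0]]
tape [[611.0, -435.0]]
[[-0.001 -0.907 -0.42 ]
 [ 0.001 -0.42   0.907]
 [-1.     0.     0.001]]
411.5692049504456 cam pos tool [-93.24403907  73.27978693  -0.16037439] cam axes in tool
 [[-0.    0.    1.  ]
 [-0.27 -0.96  0.  ]
 [ 0.96 -0.27  0.  ]]
```

Request:
send_rows(deltas=[[[0,0,4],0.12,1],[[0,0,4],0.12,1],[[0,0,4],0.12,1],[[0,0,4],0.12,1],[[0,-1,4],0,1],[[0,-1,4],0,1],[[0,-1,4],0,1],[[0,-1,4],0,1],[[0,-1,4],0,1],[[0,-1,4],0,1]])

```text
t: 1.08
tool_pos: [295.3, -174.8, 286.1]
tool_rot: [0.521, -0.477, 0.52, 0.481]
force: [1.8, 0.1, 0.3]
grip_width: 87.1
```

Request:
send_rows(deltas=[[[0,-1.8,3.5],0,1],[[0,-1.8,3.5],0,1],[[0,-1.8,3.5],0,1],[[0,-1.8,3.5],0,1],[[0,-1.8,3.5],0,1],[[0,-1.8,3.5],0,1],[[0,-1.8,3.5],0,1],[[0,-1.8,3.5],0,1],[[0,-1.8,3.5],0,1],[[0,-1.8,2],0,1],[[0,0,0],0,1],[[0,0,0],0,1]])

```text
t: 2.08
tool_pos: [505.9, 171.7, 291.6]
tool_rot: [0.521, -0.483, 0.512, 0.483]
force: [-0.2, -0.1, -0.3]
grip_width: 86.9
```

```bash
python3 - <<'E'
from h import *
s=sense();c=camera("wrist");cv2.imwrite("pics/w1.png",c["img"][:,:,::-1]);cv2.imwrite("pics/w1v.png",cv2.resize(c["img"][:,:,::-1],(800,600)));np.save("w1.npy",c,allow_pickle=True)
print(s["tool_pos"],rot(s).round(3).tolist(),s["qpos"])
E
```

```text
[505.85773656 171.74389665 291.55887079] [[0.009, -0.998, 0.067], [0.01, 0.067, 0.998], [-1.0, -0.008, 0.01]] [ 0.62991468  0.22630348 -0.22086725 -0.00279644 -1.11070576 -2.26647047]
```

View pics/w1v.png

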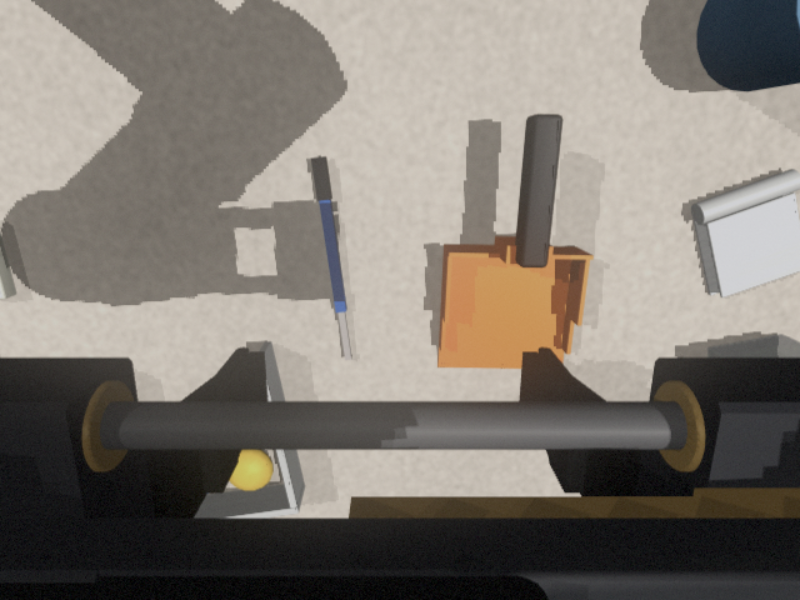

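The wrist view (800 px wide) shows the handle from its near end (545,117) to (534,262) by the pan, the left lip corner at (438,367), the pencil at (320,160)-(348,358), and the rim's +y wall with the yellow counter at (252,469).

```bash
python3 - <<'E'
from h import *
c=np.load("w1.npy",allow_pickle=True).item()
r=lambda u,v,z:ray(c,u/1.25,v/1.25,z)
a,b=r(544.5,118,68),r(534.5,245,68);print("handle",a,b,"yaw",np.arctan2(*(b-a)[1::-1]))
l=r(438,367,0);print("lipL",l,"backL",r(443,247,35),"backR",r(590,256,35))
print("pencil",r(320,160,5),r(348,358,5),"rim",r(299,510,0),r(298,508,35),"yellow",r(252,469,15))
# template fit check: best scoop pose by grid
th0=np.arctan2(*(b-a)[1::-1]);
for th in (th0-.05,th0,th0+.05):
    f=np.array([np.cos(th),np.sin(th)]);n=np.array([-f[1],f[0]])
    o=a[:2]+139*f
    P=[[*(o+x*f+y*n),z] for x,y,z in [(50,-50,0),(50,50,0),(-50,-50,35),(-50,50,35),(-139,0,68),(-47,0,68)]]
    print(th,o,(proj(c,P)*1.25).round().tolist())
E
```

```text
handle [419.38284328 268.3466792   68.        ] [493.96582294 263.22374379  68.        ] yaw -0.06858000970288321
lipL [601.86109039 204.97666042   0.        ] backL [497.52803629 209.47513493  35.        ] backR [510.78003032 310.9351411   35.        ]
pencil [434.68990327 127.54500248   5.        ] [586.8786272  133.73729629   5.        ] rim [728.87091956  77.37887262   0.        ] [699.89815809  85.73911021  35.        ] yellow [674.92702026  47.39986534  15.        ]
-0.11858000970288321 [557.40673316 251.90265833] [[427.0, 367.0], [550.0, 372.0], [441.0, 253.0], [585.0, 260.0], [545.0, 118.0], [525.0, 272.0]]
-0.06858000970288321 [558.05609774 258.82152843] [[439.0, 370.0], [562.0, 370.0], [448.0, 257.0], [592.0, 257.0], [545.0, 118.0], [532.0, 272.0]]
-0.018580009702883205 [558.35885141 265.76420644] [[450.0, 373.0], [574.0, 367.0], [454.0, 260.0], [598.0, 253.0], [545.0, 118.0], [540.0, 272.0]]
```

Request:
send_rows(deltas=[[[0,1.2,3],0.02,1],[[0.5,1.2,3],0,1],[[3,1.2,3],0,1],[[4,0,0],0,1],[[4,0,0],0,1],[[3,0,0],0,1],[[0,0,0],0,1],[[0,0,0],0,1]])

```text
t: 2.8
tool_pos: [477.0, 261.1, 149.9]
tool_rot: [0.532, -0.475, 0.515, 0.475]
force: [0.5, 0.1, 0.3]
grip_width: 87.0
```

```bash
python3 - <<'E'
from h import *
s=sense();c=camera("wrist");im=cv2.resize(c["img"][:,:,::-1],(800,600))
M=rot(s);print(s["tool_pos"],M.round(3).tolist())
P=np.array(s["tool_pos"])+51*M[:,0]
for q in proj(c,[P,[476,263,58],[476,263,68]])*1.25: cv2.circle(im,tuple(int(v) for v in q),4,(0,255,0),1);print(q)
cv2.imwrite("pics/w2.png",im)
E
```

```text
[477.00795512 261.12557023 149.94036893] [[0.018, -0.995, 0.096], [0.016, 0.097, 0.995], [-1.0, -0.016, 0.018]]
[393.22227332 402.30298741]
[393.43236017 346.68066247]
[393.96899359 356.88947409]
```

View pics/w2.png

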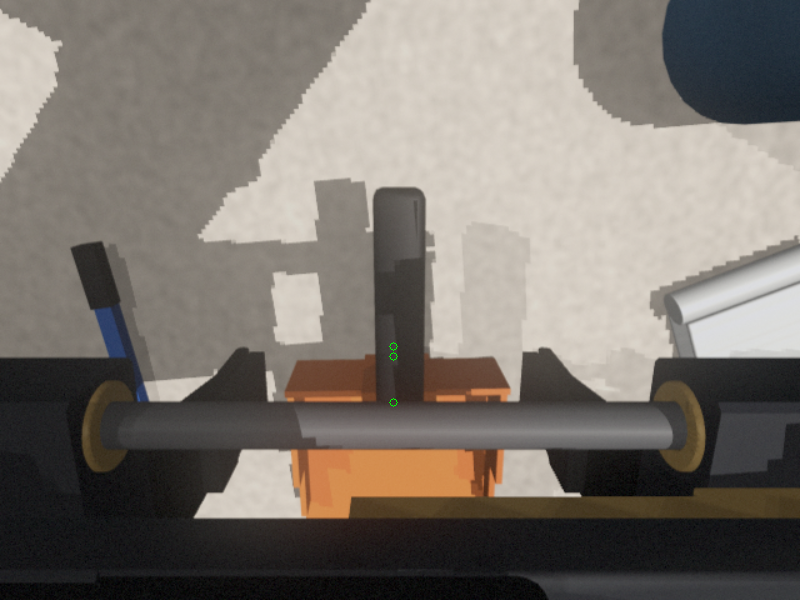

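The handle is centred between the fingers, running from (400,188) to the pan at ~(400,400), and parallel to the tool. I'll go down and grip.

Request:
send_rows(deltas=[[[2.5,0,0.1],0,1],[[1.4,0,0.1],0,1],[[0.2,0,0],0,1],[[0,0,0],0,-1],[[0,0,0],0,-1],[[0,0,0],0,-1],[[0,0,0],0,-1],[[0,0,0],0,-1],[[0,0,0],0,-1]], force=60)

```text
t: 3.6
tool_pos: [484.8, 266.2, 125.9]
tool_rot: [0.543, -0.475, 0.505, 0.474]
force: [-0.2, -0.1, -0.3]
grip_width: 55.2
```

Request:
send_rows(deltas=[[[0.8,0,0],0,-0.2]])

```text
t: 3.68
tool_pos: [486.0, 267.3, 119.6]
tool_rot: [0.545, -0.475, 0.503, 0.474]
force: [-0.5, -0.1, -0.1]
grip_width: 48.4
```

Request:
send_rows(deltas=[[[0,0,0],0,0]])

```text
t: 3.77
tool_pos: [485.3, 266.8, 118.3]
tool_rot: [0.544, -0.475, 0.504, 0.474]
force: [-0.6, -0.4, -1.2]
grip_width: 45.4
```

```bash
python3 - <<'E'
from h import *
for i in range(2):
    s=sense();print(s["t"],s["tool_pos"],rot(s).round(3).tolist(),s["grip_width"],s["force"],np.round(s["joint_velocities"],3)); camera("wrist")
E
```

```text
3.7667 [485.32685324 266.76832066 118.26534002] [[0.042, -0.994, 0.098], [0.038, 0.099, 0.994], [-0.998, -0.038, 0.042]] 45.41386612281778 [-0.63320249 -0.36564249 -1.20189451] [ 0.002 -0.03   0.021  0.012 -0.017 -0.   ]
3.8167 [485.70095944 267.05390853 118.94678407] [[0.043, -0.994, 0.097], [0.038, 0.099, 0.994], [-0.998, -0.039, 0.042]] 44.70057998150094 [-0.78832068  0.46930761 -0.87140259] [-0.    -0.005  0.01   0.007 -0.004 -0.002]
```

Request:
send_rows(deltas=[[[0,0,0],0,0.04]])

```text
t: 3.95
tool_pos: [485.8, 267.2, 118.9]
tool_rot: [0.544, -0.475, 0.503, 0.474]
force: [-0.1, -0.6, 0.2]
grip_width: 44.9
```

```bash
python3 - <<'E'
from h import *
s=sense();print(s["t"],s["tool_pos"],rot(s).round(4)[:,0],s["grip_width"],s["force"],np.round(s["joint_velocities"],3),np.round(s["qpos"],4),np.round(s["joint_torque"],2))
E
```

```text
3.95 [485.83139572 267.1660367  118.92292396] [ 0.0434  0.0381 -0.9983] 44.92894986298206 [-0.11845265 -0.64960216  0.22461458] [-0.001  0.006 -0.004 -0.001  0.002 -0.   ] [ 0.7971  0.4367 -0.4171  0.0072 -0.6594 -2.4716] [-2.000e-02 -3.616e+01  1.327e+01  2.900e+00  4.000e-02 -0.000e+00]
```

Request:
send_rows(deltas=[[[0,0,0],0,0.04],[[0,0,0],0,0.04]])

```text
t: 4.12
tool_pos: [485.8, 267.2, 118.6]
tool_rot: [0.544, -0.475, 0.504, 0.474]
force: [0.4, 0.3, -0.0]
grip_width: 45.2
```

```bash
python3 - <<'E'
from h import *
s=sense();print(s["t"],s["tool_pos"],rot(s).round(4)[:,0],s["grip_width"],s["force"],np.round(s["joint_velocities"],3),np.round(s["qpos"],4),np.round(s["joint_torque"],2))
E
```

```text
4.1167 [485.76919767 267.19423668 118.61821658] [ 0.0429  0.0376 -0.9984] 45.15371289359813 [ 0.38299212  0.2701681  -0.02269883] [ 0.001  0.001 -0.002 -0.     0.001 -0.001] [ 0.7972  0.4373 -0.4171  0.0072 -0.6595 -2.4716] [ -0.   -36.18  13.3    2.91   0.04  -0.  ]
```

Request:
send_rows(deltas=[[[-1,0,0],0,0.04],[[-1,0,0],0,0.04],[[-1,0,0],0,0.04]])

```text
t: 4.37
tool_pos: [483.5, 265.2, 148.5]
tool_rot: [0.542, -0.475, 0.506, 0.474]
force: [0.7, -0.4, -0.3]
grip_width: 45.2
```

```bash
cat > st.py <<'E'
from h import *
s=sense();print(s["t"],np.round(s["tool_pos"],1),rot(s).round(4)[:,0],s["grip_width"],np.round(s["force"],1),np.round(s["joint_velocities"],3),np.round(s["qpos"],4))
E
python3 st.py
```

```text
4.3667 [483.5 265.2 148.5] [ 0.0387  0.0336 -0.9987] 45.212772192179045 [ 0.7 -0.4 -0.3] [ 0.002 -0.19   0.124  0.004 -0.304 -0.   ] [ 0.7975  0.3931 -0.3922  0.0063 -0.7344 -2.471 ]
```

Request:
send_rows(deltas=[[[0.5,0,0],0,0.04],[[0.5,0,0],0,0.04],[[0.5,0,0],0,0.04]])

```text
t: 4.62
tool_pos: [486.0, 267.4, 138.6]
tool_rot: [0.546, -0.475, 0.501, 0.474]
force: [0.5, 0.2, -0.3]
grip_width: 45.3
```

```bash
python3 st.py
```

```text
4.6167 [486.  267.4 138.6] [ 0.0471  0.0411 -0.998 ] 45.311962505056016 [ 0.5  0.2 -0.3] [ 0.001  0.087 -0.059 -0.007  0.145 -0.   ] [ 0.7974  0.4078 -0.401   0.0077 -0.6997 -2.4713]
```

Request:
send_rows(deltas=[[[-0.3,0,0],0,0.04],[[-0.3,0,0],0,0.04],[[-0.3,0,0],0,0.04],[[-0.3,0,0],0,0.04],[[-0.3,0,0],0,0.04],[[-0.3,0,0],0,0.04],[[-0.3,0,0],0,0.04],[[-0.3,0,0],0,0.04],[[-0.3,0,0],0,0.04],[[-0.3,0,0],0,0.04]])

```text
t: 5.45
tool_pos: [483.5, 265.1, 168.7]
tool_rot: [0.544, -0.475, 0.504, 0.474]
force: [-0.7, 0.6, -0.1]
grip_width: 45.5
```

```bash
python3 st.py
```

```text
5.45 [483.5 265.1 168.7] [ 0.0427  0.0372 -0.9984] 45.523305426157485 [-0.7  0.6 -0.1] [ 0.001 -0.058  0.038 -0.    -0.094  0.002] [ 0.7976  0.3647 -0.3739  0.0065 -0.7757 -2.4708]
```

Request:
send_rows(deltas=[[[0,0,0],0,0.04]])

```text
t: 5.53
tool_pos: [483.8, 265.4, 169.6]
tool_rot: [0.544, -0.475, 0.503, 0.474]
force: [0.6, 1.1, 0.2]
grip_width: 45.4
```

```bash
python3 st.py
```

```text
5.5333 [483.8 265.4 169.6] [ 0.0439  0.0381 -0.9983] 45.36179793470843 [0.6 1.1 0.2] [-0.    -0.    -0.003 -0.004 -0.     0.   ] [ 0.7977  0.3636 -0.373   0.0068 -0.7762 -2.4709]
```

Request:
send_rows(deltas=[[[0,0,0],0,0.04],[[0,0,0],0,0.04]])

```text
t: 5.7
tool_pos: [483.8, 265.4, 170.0]
tool_rot: [0.544, -0.475, 0.503, 0.474]
force: [-0.7, 0.6, 0.5]
grip_width: 45.0
```

```bash
python3 st.py
```

```text
5.7 [483.8 265.4 170. ] [ 0.0442  0.0386 -0.9983] 44.97515882171465 [-0.7  0.6  0.5] [ 0.    -0.    -0.002 -0.002 -0.002  0.   ] [ 0.7976  0.3631 -0.3729  0.0067 -0.7763 -2.4708]
```

Request:
send_rows(deltas=[[[-4,0,0],0,0.04],[[-4,0,0],0,0.04]])

```text
t: 5.87
tool_pos: [477.1, 259.7, 242.3]
tool_rot: [0.537, -0.474, 0.511, 0.474]
force: [1.2, 1.2, 0.8]
grip_width: 45.4
```

```bash
python3 st.py
```

```text
5.8667 [477.1 259.7 242.3] [ 0.0276  0.0247 -0.9993] 45.3917834354722 [1.2 1.2 0.8] [ 0.004 -0.473  0.541 -0.035 -1.153  0.002] [ 0.7982  0.2755 -0.2892  0.003  -0.9691 -2.4702]
```

Request:
send_rows(deltas=[[[0,0,0],0,0.04],[[0,0,0],0,0.04]])

```text
t: 6.03
tool_pos: [479.5, 261.5, 250.1]
tool_rot: [0.542, -0.475, 0.506, 0.474]
force: [-0.4, -0.6, -1.0]
grip_width: 45.4
```

```bash
python3 st.py
```

```text
6.0333 [479.5 261.5 250.1] [ 0.0388  0.0334 -0.9987] 45.381023832575366 [-0.4 -0.6 -1. ] [-0.001 -0.052  0.066  0.031 -0.023 -0.002] [ 0.7983  0.2675 -0.2802  0.0054 -0.9721 -2.4702]
```

Request:
send_rows(deltas=[[[-4,0,0],0,0.04],[[-4,0,0],0,0.04],[[-3,0,0],0,0.04],[[-2,0,0],0,0.04],[[-1.2,0,0],0,0.04],[[-0.6,0,0],0,0.04],[[-0.3,0,0],0,0.04],[[0,0,0],0,0.04]])

```text
t: 6.7
tool_pos: [472.6, 255.4, 401.5]
tool_rot: [0.539, -0.475, 0.51, 0.474]
force: [-0.3, 0.2, 0.2]
grip_width: 45.1
```

```bash
python3 st.py
```

```text
6.7 [472.6 255.4 401.5] [ 0.0306  0.0269 -0.9992] 45.06753277640984 [-0.3  0.2  0.2] [-0.001  0.009 -0.02  -0.01   0.009 -0.002] [ 0.799   0.158  -0.0349  0.0033 -1.3372 -2.4699]
```

Request:
send_rows(deltas=[[[4,0,0],0,0.04],[[4,0,0],0,0.04],[[4,0,0],0,0.04],[[0,0,0],0,0.04],[[0,0,0],0,0.04]])

```text
t: 7.12
tool_pos: [475.9, 257.8, 274.4]
tool_rot: [0.537, -0.475, 0.511, 0.474]
force: [0.9, 0.6, 1.6]
grip_width: 45.3
```

```bash
python3 st.py
```

```text
7.1167 [475.9 257.8 274.4] [ 0.0282  0.024  -0.9993] 45.322864379551746 [0.9 0.6 1.6] [-0.     0.058 -0.091 -0.039  0.014 -0.   ] [ 0.7978  0.2426 -0.2474  0.0039 -1.044  -2.4703]
```

Request:
send_rows(deltas=[[[-4,0,0],0,0.04],[[-4,0,0],0,0.04],[[-2.5,0,0],0,0.04],[[-1.5,0,0],0,0.04],[[-0.8,0,0],0,0.04],[[-0.4,0,0],0,0.04],[[0,0,0],0,0.04],[[4,0,0],0,0.04],[[4,0,0],0,0.04],[[4,0,0],0,0.04],[[0,0,0],0,0.04],[[0,0,0],0,0.04]])

```text
t: 8.12
tool_pos: [476.8, 256.1, 297.4]
tool_rot: [0.539, -0.476, 0.509, 0.472]
force: [-0.1, 0.5, 1.5]
grip_width: 45.2
```

Request:
send_rows(deltas=[[[-4,0,0],0,0.04],[[-4,0,0],0,0.04],[[-2.5,0,0],0,0.04],[[-1.5,0,0],0,0.04],[[-0.8,0,0],0,0.04],[[-0.4,0,0],0,0.04],[[0,0,0],0,0.04],[[4,0,0],0,0.04],[[4,0,0],0,0.04],[[4,0,0],0,0.04],[[0,0,0],0,0.04],[[0,0,0],0,0.04]])

```text
t: 9.12
tool_pos: [479.2, 254.8, 330.1]
tool_rot: [0.545, -0.478, 0.503, 0.47]
force: [-0.6, 1.0, 0.9]
grip_width: 45.1
```

```bash
python3 st.py
```

```text
9.1167 [479.2 254.8 330.1] [ 0.0521  0.0314 -0.9981] 45.06542044944088 [-0.6  1.   0.9] [-0.     0.036 -0.076 -0.039  0.004 -0.001] [ 0.7944  0.1938 -0.1721  0.0166 -1.1459 -2.4712]
```

Request:
send_rows(deltas=[[[0,0,0],0,0.04],[[0,0,0],0,0.04],[[-4,0,0],0,0.04],[[-4,0,0],0,0.04],[[-3,0,0],0,0.04],[[-2,0,0],0,0.04],[[-1.2,0,0],0,0.04],[[-0.6,0,0],0,0.04],[[-0.3,0,0],0,0.04],[[0,0,0],0,0.04],[[0,0,0],0,0.04]])

```text
t: 10.03
tool_pos: [471.5, 248.8, 508.4]
tool_rot: [0.555, -0.479, 0.492, 0.469]
force: [-0.2, -0.6, 0.4]
grip_width: 45.3
```

```bash
python3 st.py
```

```text
10.0333 [471.5 248.8 508.4] [ 0.0767  0.0488 -0.9959] 45.31377229597879 [-0.2 -0.6  0.4] [ 0.001 -0.006  0.003 -0.001 -0.001  0.002] [ 0.7997  0.115   0.1604  0.021  -1.5276 -2.47  ]
```

Request:
send_rows(deltas=[[[4,0,0],0,0.04],[[4,0,0],0,0.04],[[4,0,0],0,0.04],[[4,0,0],0,0.04],[[0,0,0],0,0.04],[[0,0,0],0,0.04],[[0,0,0],0,0.04]])

```text
t: 10.62
tool_pos: [483.6, 255.3, 342.0]
tool_rot: [0.554, -0.48, 0.494, 0.468]
force: [-0.2, -0.1, 0.4]
grip_width: 45.1
```

```bash
python3 st.py
```

```text
10.6167 [483.6 255.3 342. ] [ 0.0747  0.0454 -0.9962] 45.06008440439125 [-0.2 -0.1  0.4] [ 0.001 -0.009  0.042  0.033 -0.017  0.   ] [ 0.7918  0.1831 -0.1594  0.0233 -1.1434 -2.4715]
```

Request:
send_rows(deltas=[[[-4,0,0],0,0.04],[[-4,0,0],0,0.04],[[-4,0,0],0,0.04],[[-4,0,0],0,0.04],[[0,0,0],0,0.04],[[0,0,0],0,0.04],[[0,0,0],0,0.04]])

```text
t: 11.2
tool_pos: [471.6, 246.1, 524.3]
tool_rot: [0.563, -0.481, 0.484, 0.466]
force: [1.3, -0.3, 0.5]
grip_width: 45.4
```

```bash
python3 st.py
```

```text
11.2 [471.6 246.1 524.3] [ 0.0965  0.0593 -0.9936] 45.41273341646408 [ 1.3 -0.3  0.5] [ 0.003 -0.018  0.026 -0.014 -0.011 -0.001] [ 0.799   0.1049  0.1825  0.0278 -1.5383 -2.4701]
```

Request:
send_rows(deltas=[[[4,0,0],0,0.04],[[4,0,0],0,0.04],[[3,0,0],0,0.04],[[2,0,0],0,0.04],[[1.2,0,0],0,0.04],[[0.6,0,0],0,0.04],[[0.3,0,0],0,0.04],[[0,0,0],0,0.04],[[0,0,0],0,0.04]])

```text
t: 11.95
tool_pos: [487.3, 254.7, 373.5]
tool_rot: [0.567, -0.481, 0.481, 0.465]
force: [-0.0, 0.8, 0.1]
grip_width: 45.4
```

```bash
python3 st.py
```

```text
11.95 [487.3 254.7 373.5] [ 0.1052  0.065  -0.9923] 45.37621361233155 [-0.   0.8  0.1] [-0.001 -0.001  0.008  0.004 -0.003  0.   ] [ 0.7893  0.1571 -0.1189  0.0313 -1.1744 -2.4716]
```

```bash
cat > st.py <<'E'
from h import *
s=sense();q=s["qpos"];print(round(s["t"],2),np.round(s["tool_pos"],1),"tilt",rot(s).round(4)[:2,0],"sum",round(1.5708-(q[1]-q[2]-q[4]),4),"v",np.round(s["joint_velocities"],2),np.round(q,4),round(s["grip_width"],1),np.round(s["force"],1))
E
python3 st.py
```

```text
11.95 [487.3 254.7 373.5] tilt [0.1052 0.065 ] sum 0.1204 v [-0.   -0.    0.01  0.   -0.    0.  ] [ 0.7893  0.1571 -0.1189  0.0313 -1.1744 -2.4716] 45.4 [-0.   0.8  0.1]
```

Request:
send_rows(deltas=[[[2,0,0],0,0.04]])

```text
t: 12.03
tool_pos: [491.1, 257.0, 358.7]
tool_rot: [0.57, -0.482, 0.476, 0.465]
force: [0.7, 0.8, 0.4]
grip_width: 45.6
```

```bash
python3 st.py
```

```text
12.03 [491.1 257.  358.7] tilt [0.114  0.0708] sum 0.1308 v [-0.01  0.19 -0.42 -0.01  0.6  -0.01] [ 0.7882  0.1679 -0.1439  0.0342 -1.1281 -2.472 ] 45.6 [0.7 0.8 0.4]
```

Request:
send_rows(deltas=[[[2,0,0],0,0.04]])

```text
t: 12.12
tool_pos: [493.8, 258.9, 340.4]
tool_rot: [0.572, -0.482, 0.475, 0.465]
force: [0.1, 0.8, -0.2]
grip_width: 44.9
```

```bash
python3 st.py
```

```text
12.12 [493.8 258.9 340.4] tilt [0.1172 0.0738] sum 0.1353 v [-0.01  0.16 -0.3   0.04  0.56 -0.01] [ 0.787   0.1825 -0.1722  0.035  -1.0808 -2.4725] 44.9 [ 0.1  0.8 -0.2]
```

Request:
send_rows(deltas=[[[2,0,0],0,0.04]])

```text
t: 12.2
tool_pos: [497.0, 260.9, 322.3]
tool_rot: [0.573, -0.482, 0.473, 0.465]
force: [-0.3, 0.1, 1.2]
grip_width: 45.2
```

```bash
python3 st.py
```

```text
12.2 [497.  260.9 322.3] tilt [0.1212 0.077 ] sum 0.1404 v [-0.01  0.2  -0.33  0.01  0.57 -0.01] [ 0.7858  0.1986 -0.1987  0.0365 -1.0332 -2.4731] 45.2 [-0.3  0.1  1.2]
```

Request:
send_rows(deltas=[[[2,0,0],0,0.04]])

```text
t: 12.28
tool_pos: [500.0, 263.0, 303.5]
tool_rot: [0.574, -0.482, 0.471, 0.464]
force: [-0.2, 0.7, -0.4]
grip_width: 45.3
```

```bash
python3 st.py
```

```text
12.28 [500.  263.  303.5] tilt [0.1242 0.0794] sum 0.1442 v [-0.01  0.22 -0.3   0.02  0.57 -0.  ] [ 0.7845  0.2168 -0.2241  0.0378 -0.9856 -2.4737] 45.3 [-0.2  0.7 -0.4]
```

Request:
send_rows(deltas=[[[0,0,0],0,0.04]])

```text
t: 12.37
tool_pos: [499.2, 262.5, 300.6]
tool_rot: [0.573, -0.481, 0.473, 0.465]
force: [-0.6, -0.3, -1.4]
grip_width: 45.0
```

```bash
python3 st.py
```

```text
12.37 [499.2 262.5 300.6] tilt [0.1196 0.0764] sum 0.1389 v [ 0.   -0.04  0.07  0.03 -0.04  0.  ] [ 0.7845  0.2194 -0.2273  0.0365 -0.9852 -2.4737] 45.0 [-0.6 -0.3 -1.4]
```

Request:
send_rows(deltas=[[[0,0,0],0,0.04]])

```text
t: 12.45
tool_pos: [499.7, 262.7, 301.9]
tool_rot: [0.573, -0.482, 0.473, 0.465]
force: [0.9, -0.1, -0.3]
grip_width: 45.2
```

```bash
python3 st.py
```

```text
12.45 [499.7 262.7 301.9] tilt [0.1213 0.0769] sum 0.1403 v [ 0.    0.01 -0.01 -0.01  0.   -0.  ] [ 0.7845  0.2189 -0.2252  0.0375 -0.9863 -2.4737] 45.2 [ 0.9 -0.1 -0.3]
```

Request:
send_rows(deltas=[[[-2,0,0],0,0.04],[[-2,0,0],0,0.04],[[-2,0,0],0,0.04],[[-2,0,0],0,0.04],[[-2,0,0],0,0.04],[[-2,0,0],0,0.04],[[-2,0,0],0,0.04],[[-2,0,0],0,0.04],[[0,0,0],0,0.04],[[0,0,0],0,0.04]])

```text
t: 13.28
tool_pos: [479.1, 248.3, 490.0]
tool_rot: [0.583, -0.483, 0.461, 0.463]
force: [0.7, 0.8, -0.6]
grip_width: 45.5
```

```bash
python3 st.py
```

```text
13.28 [479.1 248.3 490. ] tilt [0.1465 0.0944] sum 0.1708 v [ 0.   -0.04  0.07  0.03 -0.02 -0.  ] [ 0.7963  0.0894  0.0742  0.0394 -1.3848 -2.4703] 45.5 [ 0.7  0.8 -0.6]
```

Request:
send_rows(deltas=[[[4.1,0,0],0,0.04],[[4.1,0,0],0,0.04],[[4.1,0,0],0,0.04],[[4.1,0,0],0,0.04],[[0,0,0],0,0.04],[[0,0,0],0,0.04],[[0,0,0],0,0.04]])

```text
t: 13.87
tool_pos: [506.2, 264.7, 334.9]
tool_rot: [0.59, -0.483, 0.453, 0.461]
force: [0.0, -0.5, 0.1]
grip_width: 45.6
```

```bash
python3 st.py
```

```text
13.87 [506.2 264.7 334.9] tilt [0.1631 0.1062] sum 0.1914 v [-0.   -0.02  0.05  0.03 -0.02  0.  ] [ 0.7821  0.188  -0.1892  0.0471 -1.0022 -2.4735] 45.6 [ 0.  -0.5  0.1]
```

Request:
send_rows(deltas=[[[0,0,0],0,0.04]])

```text
t: 13.95
tool_pos: [506.8, 265.1, 337.5]
tool_rot: [0.591, -0.484, 0.452, 0.461]
force: [0.1, -0.4, 0.2]
grip_width: 45.4
```

```bash
python3 st.py
```

```text
13.95 [506.8 265.1 337.5] tilt [0.1662 0.1081] sum 0.195 v [ 0.   -0.02  0.03  0.01 -0.02 -0.  ] [ 0.7822  0.1864 -0.1856  0.048  -1.0038 -2.4735] 45.4 [ 0.1 -0.4  0.2]
```

Request:
send_rows(deltas=[[[0.01,0,0],0,0.04],[[0.01,0,0],0,0.04],[[0.01,0,0],0,0.04],[[0.01,0,0],0,0.04],[[0.01,0,0],0,0.04]])

```text
t: 14.37
tool_pos: [508.4, 266.4, 346.7]
tool_rot: [0.596, -0.484, 0.445, 0.461]
force: [0.4, 0.6, 1.3]
grip_width: 45.3
```

```bash
python3 st.py
```

```text
14.37 [508.4 266.4 346.7] tilt [0.1787 0.1184] sum 0.2114 v [-0.   -0.01  0.01  0.    0.   -0.  ] [ 0.7825  0.1783 -0.1754  0.0498 -1.0057 -2.4735] 45.3 [0.4 0.6 1.3]
```

Request:
send_rows(deltas=[[[0,2,0],0,0.04],[[0,2,0],0,0.04],[[0,2,0],0,0.04],[[0,0,0],0,0.04],[[0,0,0],0,0.04]])

```text
t: 14.78
tool_pos: [448.5, 273.0, 337.7]
tool_rot: [0.598, -0.483, 0.444, 0.46]
force: [-0.5, -0.1, 1.3]
grip_width: 45.4
```

```bash
python3 st.py
```

```text
14.78 [448.5 273.  337.7] tilt [0.1816 0.1202] sum 0.2084 v [ 0.02 -0.03 -0.03 -0.01 -0.01 -0.01] [ 0.8858  0.0942 -0.3098  0.079  -0.9584 -2.5946] 45.4 [-0.5 -0.1  1.3]
```

Request:
send_rows(deltas=[[[0,-2,0],0,0.04],[[0,-2,0],0,0.04],[[0,-2,0],0,0.04],[[0,0,0],0,0.04],[[0,0,0],0,0.04]])

```text
t: 15.2
tool_pos: [511.3, 266.5, 349.8]
tool_rot: [0.598, -0.484, 0.443, 0.46]
force: [-0.0, 0.4, -0.4]
grip_width: 45.4
```

```bash
python3 st.py
```

```text
15.2 [511.3 266.5 349.8] tilt [0.184  0.1221] sum 0.2181 v [-0.03  0.03  0.04  0.01  0.    0.01] [ 0.779   0.1786 -0.168   0.0501 -1.0061 -2.4697] 45.4 [-0.   0.4 -0.4]
```

Request:
send_rows(deltas=[[[4,0,0],0,0.04],[[4,0,0],0,0.04],[[4,0,0],0,0.04],[[4,0,0],0,0.04],[[0,0,0],0,0.04],[[0,0,0],0,0.04]])

```text
t: 15.7
tool_pos: [544.9, 288.2, 193.6]
tool_rot: [0.602, -0.484, 0.439, 0.459]
force: [1.1, 0.5, 1.1]
grip_width: 45.6
```

```bash
python3 st.py
```

```text
15.7 [544.9 288.2 193.6] tilt [0.1933 0.1283] sum 0.2295 v [ 0.    0.07 -0.05 -0.02  0.01 -0.  ] [ 0.7646  0.3769 -0.3187  0.0685 -0.6457 -2.4834] 45.6 [1.1 0.5 1.1]
```

Request:
send_rows(deltas=[[[0.01,0,0],0,0.04],[[0.01,0,0],0,0.04],[[0.01,0,0],0,0.04],[[0.01,0,0],0,0.04]])

```text
t: 16.03
tool_pos: [545.8, 289.6, 200.0]
tool_rot: [0.605, -0.484, 0.435, 0.459]
force: [-0.6, 0.3, 0.2]
grip_width: 45.2
```

```bash
python3 st.py
```

```text
16.03 [545.8 289.6 200. ] tilt [0.2002 0.134 ] sum 0.2386 v [ 0.   -0.03  0.02  0.   -0.01 -0.  ] [ 0.7655  0.3693 -0.3139  0.0697 -0.649  -2.4835] 45.2 [-0.6  0.3  0.2]
```

Request:
send_rows(deltas=[[[0,4,0],0,0.04],[[0,4,0],0,0.04],[[0,4,0],0,0.04],[[0,0,0],0,0.04],[[0,0,0],0,0.04]])

```text
t: 16.45
tool_pos: [427.4, 304.4, 184.8]
tool_rot: [0.611, -0.483, 0.428, 0.459]
force: [-0.0, 0.8, 1.1]
grip_width: 45.2
```

```bash
python3 st.py
```

```text
16.45 [427.4 304.4 184.8] tilt [0.2136 0.1469] sum 0.2376 v [ 0.05 -0.06 -0.1  -0.01 -0.01 -0.04] [ 0.9659  0.2391 -0.6107  0.1995 -0.4834 -2.8003] 45.2 [-0.   0.8  1.1]
```

Request:
send_rows(deltas=[[[0.01,0,0],0,0.04],[[0.01,0,0],0,0.04],[[0.01,0,0],0,0.04],[[0.01,0,0],0,0.04]])

```text
t: 16.78
tool_pos: [429.8, 306.4, 189.1]
tool_rot: [0.614, -0.482, 0.424, 0.459]
force: [0.5, 0.4, 0.2]
grip_width: 45.1
```

```bash
python3 st.py
```

```text
16.78 [429.8 306.4 189.1] tilt [0.2195 0.1546] sum 0.2478 v [-0.01  0.    0.02  0.    0.    0.  ] [ 0.9641  0.2355 -0.6041  0.1996 -0.4834 -2.7992] 45.1 [0.5 0.4 0.2]
```

```bash
for i in 1 2 3; do python3 -c "
from cell import *
for i in range(4): camera('wrist')"; python3 st.py; done
```

```text
16.98 [429.3 305.8 188.2] tilt [0.2183 0.153 ] sum 0.2457 v [ 0.01  0.   -0.01 -0.   -0.   -0.  ] [ 0.9644  0.236  -0.6056  0.1996 -0.4835 -2.7994] 45.4 [-0.5 -0.1 -0.2]
17.18 [428.8 305.8 188.1] tilt [0.2179 0.1528] sum 0.2453 v [ 0. -0. -0. -0. -0.  0.] [ 0.9651  0.2357 -0.6063  0.1996 -0.4835 -2.7994] 45.3 [-1.3  0.3 -0.4]
17.38 [428.8 305.9 188.2] tilt [0.2181 0.1531] sum 0.2456 v [-0.  0. -0.  0.  0. -0.] [ 0.9654  0.2354 -0.6064  0.1996 -0.4835 -2.7994] 45.3 [-0.3 -0.7  0.6]
```

Request:
send_rows(deltas=[[[0.01,0,0],0,0.04],[[0.01,0,0],0,0.04],[[0.01,0,0],0,0.04],[[0.01,0,0],0,0.04]])

```text
t: 17.72
tool_pos: [428.7, 306.0, 187.8]
tool_rot: [0.613, -0.483, 0.425, 0.459]
force: [1.2, 1.1, 0.1]
grip_width: 45.2
```

```bash
python3 st.py
```

```text
17.72 [428.7 306.  187.8] tilt [0.218  0.1531] sum 0.2455 v [ 0.  0. -0.  0.  0. -0.] [ 0.9655  0.2361 -0.6069  0.2    -0.4823 -2.7997] 45.2 [1.2 1.1 0.1]
```

Request:
send_rows(deltas=[[[0,0,0],0,0.04],[[0,0,0],0,0.04],[[0,0,0],0,0.04],[[0,0,0],0,0.04]])

```text
t: 18.05
tool_pos: [428.7, 306.1, 187.8]
tool_rot: [0.613, -0.483, 0.425, 0.459]
force: [0.3, 0.3, -0.1]
grip_width: 45.1
```

```bash
python3 st.py
```

```text
18.05 [428.7 306.1 187.8] tilt [0.218  0.1532] sum 0.2456 v [-0.  0. -0. -0.  0. -0.] [ 0.9656  0.2361 -0.6069  0.2    -0.4822 -2.7997] 45.1 [ 0.3  0.3 -0.1]
```

Request:
send_rows(deltas=[[[-3,0,0],0,0.04],[[-3,0,0],0,0.04],[[-3,0,0],0,0.04]])

```text
t: 18.3
tool_pos: [407.3, 289.8, 269.3]
tool_rot: [0.608, -0.484, 0.432, 0.458]
force: [-0.5, 0.6, -0.4]
grip_width: 45.3
```

```bash
python3 st.py
```

```text
18.3 [407.3 289.8 269.3] tilt [0.2069 0.1384] sum 0.2272 v [ 0.09 -0.56  0.42 -0.14 -0.98  0.12] [ 0.989   0.0952 -0.5196  0.1459 -0.7287 -2.7559] 45.3 [-0.5  0.6 -0.4]
```

Request:
send_rows(deltas=[[[0,0,0],0,0.04],[[0,0,0],0,0.04]])

```text
t: 18.47
tool_pos: [408.1, 291.3, 276.3]
tool_rot: [0.612, -0.483, 0.427, 0.459]
force: [-0.2, 0.9, -0.3]
grip_width: 45.1
```

```bash
python3 st.py
```

```text
18.47 [408.1 291.3 276.3] tilt [0.2147 0.149 ] sum 0.2407 v [ 0.   -0.05  0.05  0.02 -0.02  0.  ] [ 0.9897  0.0862 -0.5129  0.1469 -0.731  -2.7556] 45.1 [-0.2  0.9 -0.3]
```

Request:
send_rows(deltas=[[[0,0,0],0,0.04],[[0,0,0],0,0.04],[[0,0,0],0,0.04],[[0,0,0],0,0.04]])

```text
t: 18.8
tool_pos: [407.8, 290.8, 274.3]
tool_rot: [0.611, -0.483, 0.428, 0.459]
force: [0.1, -0.5, -0.7]
grip_width: 45.1
```

```bash
python3 st.py; python3 -c "
from cell import *
for i in range(5): camera('wrist')"; python3 st.py
```

```text
18.8 [407.8 290.8 274.3] tilt [0.2131 0.1469] sum 0.2379 v [-0.    0.01 -0.01 -0.    0.   -0.  ] [ 0.9895  0.0882 -0.5157  0.1468 -0.729  -2.7559] 45.1 [ 0.1 -0.5 -0.7]
19.05 [408. 291. 275.] tilt [0.2138 0.1478] sum 0.2391 v [ 0. -0.  0.  0. -0.  0.] [ 0.9895  0.0876 -0.5148  0.1469 -0.7293 -2.7558] 45.2 [-0.8 -0.3  1.1]
```

Request:
send_rows(deltas=[[[3,0,0],0,0.04],[[3,0,0],0,0.04],[[3,0,0],0,0.04]])

```text
t: 19.3
tool_pos: [430.4, 308.8, 194.1]
tool_rot: [0.617, -0.482, 0.419, 0.46]
force: [0.1, 0.9, 1.1]
grip_width: 45.1
```

```bash
python3 st.py
```

```text
19.3 [430.4 308.8 194.1] tilt [0.2254 0.1636] sum 0.2588 v [-0.1   0.64 -0.34  0.27  1.   -0.23] [ 0.966   0.2285 -0.5998  0.1999 -0.4838 -2.7978] 45.1 [0.1 0.9 1.1]
```

Request:
send_rows(deltas=[[[0,0,0],0,0.04],[[0,0,0],0,0.04]])

```text
t: 19.47
tool_pos: [429.5, 307.0, 188.2]
tool_rot: [0.613, -0.483, 0.424, 0.459]
force: [-0.3, 0.4, 0.8]
grip_width: 45.6
```

```bash
python3 st.py
```

```text
19.47 [429.5 307.  188.2] tilt [0.2184 0.1536] sum 0.2462 v [-0.    0.05 -0.03 -0.01  0.01 -0.  ] [ 0.9653  0.2373 -0.604   0.1996 -0.4833 -2.7978] 45.6 [-0.3  0.4  0.8]
```

Request:
send_rows(deltas=[[[0,0,0],0,0.04],[[0,0,0],0,0.04],[[0,0,0],0,0.04],[[0,0,0],0,0.04]])

```text
t: 19.8
tool_pos: [430.1, 308.1, 192.6]
tool_rot: [0.615, -0.482, 0.422, 0.459]
force: [0.0, 0.0, 0.1]
grip_width: 45.4
```

```bash
python3 st.py
```

```text
19.8 [430.1 308.1 192.6] tilt [0.2223 0.1585] sum 0.2526 v [ 0.   -0.03  0.01 -0.   -0.01  0.  ] [ 0.9659  0.2311 -0.5994  0.1993 -0.4877 -2.7969] 45.4 [0.  0.  0.1]
```

```bash
cat > hold.py <<'E'
import sys
from cell import *
for i in range(int(sys.argv[1])): camera('wrist')
E
python3 hold.py 4; python3 st.py
```

```text
20.0 [430.  307.8 191.8] tilt [0.2214 0.1573] sum 0.2511 v [-0.    0.01 -0.    0.   -0.   -0.  ] [ 0.9658  0.2321 -0.6003  0.1992 -0.4873 -2.797 ] 45.4 [-0.8 -0.1 -0.3]
```

Request:
send_rows(deltas=[[[-4.1,0,0],0,0.04]])

```text
t: 20.08
tool_pos: [419.3, 299.0, 223.7]
tool_rot: [0.609, -0.484, 0.429, 0.459]
force: [0.5, 0.6, -0.8]
grip_width: 45.1
```

```bash
python3 st.py
```

```text
20.08 [419.3 299.  223.7] tilt [0.2109 0.1435] sum 0.2337 v [ 0.14 -0.97  0.54 -0.34 -1.41  0.31] [ 0.9764  0.1722 -0.5676  0.1686 -0.5973 -2.7726] 45.1 [ 0.5  0.6 -0.8]
```

Request:
send_rows(deltas=[[[-4.1,0,0],0,0.04]])

```text
t: 20.17
tool_pos: [410.1, 292.5, 262.6]
tool_rot: [0.608, -0.485, 0.431, 0.458]
force: [1.3, 1.0, 1.7]
grip_width: 45.3
```

```bash
python3 st.py; python3 hold.py 3; python3 st.py
```

```text
20.17 [410.1 292.5 262.6] tilt [0.208  0.1392] sum 0.2285 v [ 0.13 -0.69  0.49 -0.24 -1.32  0.18] [ 0.987   0.1088 -0.5239  0.1491 -0.7096 -2.7566] 45.3 [1.3 1.  1.7]
20.32 [411.  294.1 266.5] tilt [0.2148 0.1493] sum 0.241 v [-0.    0.05 -0.06 -0.02  0.02 -0.  ] [ 0.9872  0.1035 -0.5217  0.1503 -0.7046 -2.7577] 45.3 [ 0.4 -0.6  0. ]
```

Request:
send_rows(deltas=[[[4.1,0,0],0,0.04]])

```text
t: 20.4
tool_pos: [421.7, 303.1, 234.1]
tool_rot: [0.617, -0.482, 0.42, 0.46]
force: [0.8, 1.5, -0.7]
grip_width: 45.0
```

```bash
python3 st.py;  python3 hold.py 3; python3 st.py
```

```text
20.4 [421.7 303.1 234.1] tilt [0.2251 0.1629] sum 0.2584 v [-0.13  0.84 -0.57  0.21  1.42 -0.19] [ 0.9772  0.1594 -0.5582  0.1711 -0.5949 -2.7729] 45.0 [ 0.8  1.5 -0.7]
20.55 [419.  298.7 223.8] tilt [0.2105 0.1432] sum 0.2333 v [ 0.   -0.04  0.05  0.02 -0.02  0.  ] [ 0.9764  0.1714 -0.5678  0.168  -0.5982 -2.7724] 45.0 [-0.1  0.9  0.4]
```

Request:
send_rows(deltas=[[[-4.1,0,0],0,0.04],[[0,0,0],0,0.04]])

```text
t: 20.72
tool_pos: [410.3, 292.2, 262.6]
tool_rot: [0.607, -0.485, 0.432, 0.458]
force: [1.0, 1.3, 0.8]
grip_width: 45.4
```

```bash
python3 hold.py 3; python3 st.py
```

```text
20.87 [408.7 290.3 256.8] tilt [0.2005 0.1299] sum 0.2164 v [-0.    0.01 -0.01  0.    0.01 -0.  ] [ 0.9864  0.1149 -0.5308  0.1473 -0.7087 -2.7571] 45.3 [-0.6 -0.4 -1.1]
```

Request:
send_rows(deltas=[[[4.1,0,0],0,0.04]])

```text
t: 20.95
tool_pos: [419.1, 298.8, 224.1]
tool_rot: [0.609, -0.484, 0.429, 0.459]
force: [1.6, 1.3, 0.3]
grip_width: 45.2
```

```bash
python3 hold.py 3; python3 st.py
```

```text
21.1 [416.2 294.4 214.6] tilt [0.1969 0.1246] sum 0.2097 v [ 0.   -0.05  0.05  0.02 -0.01  0.  ] [ 0.9759  0.1824 -0.5769  0.1655 -0.6017 -2.7719] 45.3 [-0.2  0.7  0.4]
```

Request:
send_rows(deltas=[[[-4.1,0,0],0,0.04],[[-4.1,0,0],0,0.04]])

```text
t: 21.27
tool_pos: [398.6, 281.7, 288.4]
tool_rot: [0.595, -0.488, 0.447, 0.456]
force: [1.3, 2.2, 0.9]
grip_width: 45.3
```

```bash
python3 hold.py 2; python3 st.py
```

```text
21.37 [400.3 284.3 295.7] tilt [0.1961 0.1217] sum 0.2068 v [-0.    0.05 -0.08 -0.03  0.08 -0.01] [ 0.9965  0.0601 -0.4799  0.1347 -0.8241 -2.7465] 45.1 [0.2 0.4 0.3]
```

Request:
send_rows(deltas=[[[4.1,0,0],0,0.04]])

```text
t: 21.45
tool_pos: [410.7, 292.7, 265.6]
tool_rot: [0.608, -0.485, 0.431, 0.458]
force: [0.5, 0.6, 0.1]
grip_width: 44.8
```

```bash
python3 hold.py 2; python3 st.py
```

```text
21.55 [407.5 288.1 253.9] tilt [0.1933 0.1187] sum 0.2029 v [ 0.   -0.02  0.03  0.01 -0.08  0.01] [ 0.9859  0.1186 -0.5322  0.146  -0.7172 -2.7557] 45.0 [-0.8 -1.2 -1. ]
```

Request:
send_rows(deltas=[[[4.1,0,0],0,0.04]])

```text
t: 21.63
tool_pos: [417.6, 296.0, 222.3]
tool_rot: [0.605, -0.486, 0.434, 0.458]
force: [1.5, 2.2, 0.2]
grip_width: 45.0
```

```bash
python3 hold.py 2; python3 st.py
```

```text
21.73 [414.2 291.1 211.3] tilt [0.1879 0.1114] sum 0.1935 v [ 0.   -0.06  0.06  0.02 -0.07  0.01] [ 0.9756  0.1856 -0.5793  0.1627 -0.6123 -2.7699] 45.8 [-0.8 -0.  -0.9]
```

Request:
send_rows(deltas=[[[-4.1,0,0],0,0.04],[[0,0,0],0,0.04]])

```text
t: 21.9
tool_pos: [406.6, 286.1, 252.9]
tool_rot: [0.595, -0.489, 0.447, 0.455]
force: [-0.0, 1.1, 1.2]
grip_width: 45.3
```

```bash
python3 hold.py 3
```

Request:
send_rows(deltas=[[[4.1,0,0],0,0.04]])

```text
t: 22.13
tool_pos: [414.8, 291.8, 215.1]
tool_rot: [0.598, -0.488, 0.443, 0.456]
force: [0.9, 0.8, -0.4]
grip_width: 45.3
```

```bash
python3 hold.py 3; python3 st.py
```

```text
22.28 [411.7 287.1 205.7] tilt [0.1769 0.0954] sum 0.1739 v [ 0.   -0.04  0.05  0.02 -0.01  0.  ] [ 0.9752  0.1919 -0.585   0.1607 -0.6201 -2.7688] 45.4 [ 0.  -0.2 -0.1]
```

Request:
send_rows(deltas=[[[-4.1,0,0],0,0.04],[[0,0,0],0,0.04]])

```text
t: 22.45
tool_pos: [404.7, 283.1, 247.6]
tool_rot: [0.59, -0.49, 0.453, 0.454]
force: [0.6, 0.7, 1.7]
grip_width: 45.5
```

```bash
python3 hold.py 3
```

Request:
send_rows(deltas=[[[4.1,0,0],0,0.04]])

```text
t: 22.68
tool_pos: [412.3, 287.9, 208.7]
tool_rot: [0.592, -0.489, 0.45, 0.455]
force: [2.0, 1.9, -0.5]
grip_width: 45.4
```

```bash
python3 hold.py 3; python3 st.py
```

```text
22.83 [409.  283.  199.4] tilt [0.1654 0.0794] sum 0.1539 v [ 0.   -0.04  0.05  0.02 -0.01  0.  ] [ 0.9748  0.1992 -0.5918  0.1583 -0.6259 -2.7678] 45.2 [ 0.2 -0.2  0.5]
```

Request:
send_rows(deltas=[[[-4.1,0,0],0,0.04],[[0,0,0],0,0.04]])

```text
t: 23.0
tool_pos: [402.5, 279.6, 240.9]
tool_rot: [0.583, -0.492, 0.461, 0.453]
force: [1.0, 1.5, 1.2]
grip_width: 45.4
```

```bash
python3 hold.py 3
```

Request:
send_rows(deltas=[[[4.1,0,0],0,0.04]])

```text
t: 23.23
tool_pos: [409.6, 283.8, 201.7]
tool_rot: [0.586, -0.491, 0.458, 0.454]
force: [1.3, 2.3, 0.3]
grip_width: 45.2
```

```bash
python3 hold.py 3; python3 st.py
```

```text
23.38 [406.3 278.8 192.7] tilt [0.1535 0.0628] sum 0.1334 v [ 0.   -0.04  0.05  0.02 -0.01  0.  ] [ 0.9744  0.2072 -0.5991  0.1561 -0.631  -2.767 ] 45.2 [-1.1 -1.5  0.8]
```

Request:
send_rows(deltas=[[[-4.1,0,0],0,0.04],[[0,0,0],0,0.04]])

```text
t: 23.55
tool_pos: [400.3, 276.1, 234.2]
tool_rot: [0.577, -0.494, 0.469, 0.452]
force: [0.2, 1.6, 0.6]
grip_width: 45.2
```

```bash
python3 hold.py 3
```

Request:
send_rows(deltas=[[[4.1,0,0],0,0.04]])

```text
t: 23.78
tool_pos: [406.9, 279.6, 194.9]
tool_rot: [0.579, -0.493, 0.466, 0.453]
force: [0.6, 1.7, -0.7]
grip_width: 45.2
```

```bash
python3 hold.py 3; python3 st.py
```

```text
23.93 [403.4 274.4 186.1] tilt [0.1414 0.0461] sum 0.1127 v [ 0.   -0.04  0.05  0.02 -0.01  0.  ] [ 0.974   0.2153 -0.6065  0.1538 -0.6364 -2.7661] 44.8 [0.4 0.2 0.6]
```

Request:
send_rows(deltas=[[[-4.1,0,0],0,0.04],[[0,0,0],0,0.04]])

```text
t: 24.1
tool_pos: [397.8, 272.3, 227.9]
tool_rot: [0.57, -0.495, 0.477, 0.45]
force: [0.4, 0.7, 1.0]
grip_width: 45.1
```

```bash
python3 hold.py 3; python3 st.py
```

```text
24.25 [395.8 269.9 222.3] tilt [0.1327 0.0346] sum 0.0984 v [-0.    0.02 -0.02  0.    0.01 -0.  ] [ 0.9836  0.1569 -0.562   0.1339 -0.7534 -2.7512] 45.1 [ 0.5  1.3 -0.3]
```

Request:
send_rows(deltas=[[[4.1,0,0],0,0.04]])

```text
t: 24.33
tool_pos: [404.0, 275.2, 188.5]
tool_rot: [0.573, -0.494, 0.474, 0.451]
force: [1.4, 1.8, -0.5]
grip_width: 45.0
```

```bash
python3 hold.py 3
```

Request:
send_rows(deltas=[[[-4.1,0,0],0,0.04],[[0,0,0],0,0.04]])

```text
t: 24.65
tool_pos: [395.3, 268.5, 221.8]
tool_rot: [0.563, -0.497, 0.484, 0.449]
force: [-0.1, 0.4, 1.3]
grip_width: 45.0
```

```bash
python3 hold.py 3
```

Request:
send_rows(deltas=[[[4.1,0,0],0,0.04]])

```text
t: 24.88
tool_pos: [401.0, 270.7, 182.3]
tool_rot: [0.566, -0.496, 0.482, 0.45]
force: [0.7, 2.1, -0.5]
grip_width: 45.4
```

```bash
python3 hold.py 3; cat >> st.py <<'E'
M=rot(s);print("jaw az",round(np.degrees(np.arctan2(M[1,2],M[0,2])),2),"jaw z",M[2,2].round(4),"grasp",np.round(np.array(s["tool_pos"])+51*M[:,0],1),"y",M[:,1].round(3))
E
python3 st.py
```

```text
25.03 [397.3 265.2 173.8] tilt [0.1167 0.0123] sum 0.0709 v [ 0.   -0.04  0.05  0.02 -0.01  0.  ] [ 0.9732  0.2304 -0.6209  0.1488 -0.6487 -2.7642] 45.4 [1.2 0.5 0.4]
jaw az 84.08 jaw z 0.0244 grasp [403.3 265.8 123.2] y [-0.988  0.105 -0.115]
```

Request:
send_rows(deltas=[[[0.4,-3.6,0.2],0,0.2],[[0.4,-3.6,0.2],0,0.2]])

```text
t: 25.2
tool_pos: [466.7, 261.1, 175.8]
tool_rot: [0.555, -0.499, 0.49, 0.45]
force: [-0.2, 1.2, -0.6]
grip_width: 49.8
```

```bash
python3 hold.py 4; python3 st.py
```

```text
25.4 [467.1 260.7 175.3] tilt [0.1144 0.01  ] sum 0.0798 v [ 0.02 -0.02 -0.04 -0.    0.01 -0.  ] [ 0.8469  0.3155 -0.4788  0.1236 -0.6967 -2.611 ] 52.5 [ 0.8 -0.3 -0.8]
jaw az 84.25 jaw z 0.0215 grasp [472.9 261.2 124.7] y [-0.988  0.102 -0.113]
```

Request:
send_rows(deltas=[[[4,0,0],0,0.2]])

```text
t: 25.48
tool_pos: [474.5, 264.4, 142.7]
tool_rot: [0.562, -0.498, 0.485, 0.449]
force: [0.9, 1.7, 0.2]
grip_width: 52.2
```

```bash
python3 hold.py 3; python3 st.py
```

```text
25.63 [469.9 259.7 134.2] tilt [0.1101 0.0054] sum 0.0732 v [ 0.   -0.05  0.05  0.02 -0.01  0.  ] [ 0.8406  0.378  -0.5204  0.1396 -0.5991 -2.625 ] 51.8 [ 0.3  0.6 -0.3]
jaw az 84.26 jaw z 0.0165 grasp [475.5 260.   83.5] y [-0.989  0.101 -0.109]
```

Request:
send_rows(deltas=[[[2.7,0,0.2],0,0.1]])

```text
t: 25.72
tool_pos: [474.9, 264.4, 112.8]
tool_rot: [0.557, -0.499, 0.489, 0.449]
force: [1.0, 0.9, -0.0]
grip_width: 50.3
```

```bash
python3 hold.py 4; python3 st.py
```

```text
25.92 [472.9 262.1 108.8] tilt [0.1108 0.0056] sum 0.0732 v [-0.   -0.02  0.02  0.01  0.01 -0.  ] [ 0.8388  0.4215 -0.5406  0.1548 -0.5354 -2.64  ] 48.2 [0.2 0.3 0.9]
jaw az 84.32 jaw z 0.0166 grasp [478.5 262.4  58.1] y [-0.989  0.1   -0.11 ]
```

Request:
send_rows(deltas=[[[0,0,0],0,-1],[[0,0,0],0,-1],[[0,0,0],0,-1],[[0,0,0],0,-1],[[0,0,0],0,-1],[[0,0,0],0,-1],[[0,0,0],0,-1],[[0,0,0],0,-1],[[0,0,0],0,-1]], force=60)

```text
t: 26.67
tool_pos: [474.0, 264.2, 117.1]
tool_rot: [0.558, -0.499, 0.488, 0.449]
force: [-0.7, 1.1, -0.1]
grip_width: 17.6
```

```bash
python3 st.py
```

```text
26.67 [474.  264.2 117.1] tilt [0.1196 0.0141] sum 0.0854 v [-0.  0. -0. -0.  0.  0.] [ 0.8402  0.4079 -0.5355  0.1551 -0.542  -2.639 ] 17.6 [-0.7  1.1 -0.1]
jaw az 84.45 jaw z 0.0258 grasp [480.1 264.9  66.5] y [-0.988  0.099 -0.118]
```

Request:
send_rows(deltas=[[[0,0,0],0,-0.4]])

```text
t: 26.75
tool_pos: [474.0, 264.2, 117.0]
tool_rot: [0.558, -0.499, 0.488, 0.449]
force: [-0.3, -1.8, 0.5]
grip_width: 20.1
```

```bash
python3 hold.py 2; python3 st.py
```

```text
26.85 [474.  264.2 117. ] tilt [0.1196 0.014 ] sum 0.0853 v [-0. -0. -0. -0. -0.  0.] [ 0.8401  0.4081 -0.5355  0.1551 -0.5419 -2.639 ] 23.6 [ 0.2 -0.3  0.1]
jaw az 84.44 jaw z 0.0257 grasp [480.1 264.9  66.4] y [-0.988  0.099 -0.118]
```

Request:
send_rows(deltas=[[[1.0,0,-0.1],0,-0.4]])

```text
t: 26.93
tool_pos: [476.0, 264.3, 108.5]
tool_rot: [0.559, -0.499, 0.487, 0.449]
force: [-1.1, 0.8, -0.0]
grip_width: 24.9
```

```bash
python3 hold.py 4; python3 st.py
```

```text
27.13 [475.1 263.2 106.9] tilt [0.119  0.0133] sum 0.0844 v [ 0.   -0.01  0.01  0.    0.   -0.  ] [ 0.837   0.4246 -0.5453  0.1617 -0.5165 -2.6435] 26.0 [-0.1  0.4 -0. ]
jaw az 84.44 jaw z 0.0249 grasp [481.1 263.9  56.3] y [-0.988  0.099 -0.117]
```

Request:
send_rows(deltas=[[[0,0,0],0,-1]])

```text
t: 27.22
tool_pos: [475.2, 263.3, 107.2]
tool_rot: [0.558, -0.499, 0.489, 0.449]
force: [0.3, 0.3, 0.1]
grip_width: 23.8
```

```bash
python3 hold.py 4; python3 st.py
```

```text
27.42 [475.3 263.4 107.3] tilt [0.1198 0.0139] sum 0.0853 v [ 0.  0. -0. -0. -0.  0.] [ 0.837   0.4241 -0.5448  0.1619 -0.5166 -2.6434] 17.4 [-0.  -0.3  0.9]
jaw az 84.46 jaw z 0.0256 grasp [481.4 264.1  56.7] y [-0.988  0.099 -0.118]
```

```bash
python3 - <<'E'
import cv2,numpy as np
a=cv2.imread("pics/scene0.png")[240:330,295:405];b=cv2.imread("pics/side0.png")[220:290,235:335]
A=cv2.resize(a,None,fx=5,fy=5,interpolation=cv2.INTER_CUBIC);B=cv2.resize(b,None,fx=5,fy=5,interpolation=cv2.INTER_CUBIC)
# put side by side scaled 3.6: keep within 800
A=cv2.resize(A,(400,327));B=cv2.resize(B,(400,280))
o=np.zeros((327,800,3),np.uint8);o[:,:400]=A;o[:280,400:]=B
cv2.imwrite("pics/rim.png",cv2.resize(o,(800,327)))
E
```

```text
(no output)
```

View pics/rim.png

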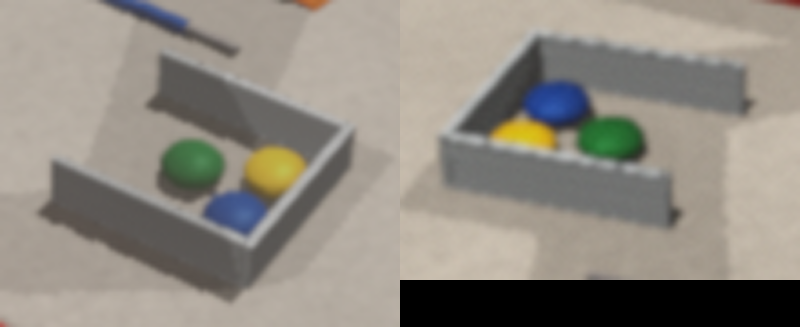

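Request:
send_rows(deltas=[[[-4.1,0,0],0,-1],[[0,0,0],0,-1]])

```text
t: 27.58
tool_pos: [469.9, 262.3, 146.0]
tool_rot: [0.555, -0.499, 0.491, 0.449]
force: [1.3, 1.9, 0.7]
grip_width: 17.4
```

```bash
python3 hold.py 3; python3 st.py
```

```text
27.73 [466.9 259.2 140.1] tilt [0.1053 0.0002] sum 0.066 v [-0.    0.01 -0.01  0.01  0.    0.  ] [ 0.8445  0.3674 -0.5156  0.1353 -0.6218 -2.6231] 17.3 [ 0.3  0.7 -1.7]
jaw az 84.28 jaw z 0.0108 grasp [472.3 259.2  89.4] y [-0.989  0.1   -0.105]
```

The composite shows the rim corners clearly. In the scene crop these are (54,160), (246,243), (354,128) and (160,53); in the side crop (668,173), (442,137), (537,35) and (745,67). Green is nearest the mouth, yellow is back left and blue is back right.

```bash
cat > fit.py <<'E'
from h import *
from scipy.optimize import least_squares
sc,si=camera("scene"),camera("side")
S=lambda u,v:(295+u/3.636,240+v/3.636); D=lambda u,v:(235+(u-400)/4,220+v/4)
obs=[(sc,S(54,160),(15,-64,35)),(sc,S(54,207),(15,-64,0)),(sc,S(246,243),(151,-64,35)),(sc,S(244,290),(151,-64,0)),(sc,S(354,128),(151,64,35)),(sc,S(352,163),(151,64,0)),(sc,S(160,53),(15,60,35)),(sc,S(160,97),(15,58,0)),
(si,D(668,173),(15,64,35)),(si,D(670,222),(15,64,0)),(si,D(442,137),(151,64,35)),(si,D(445,184),(151,64,0)),(si,D(537,35),(151,-64,35)),(si,D(745,67),(15,-60,35)),(si,D(744,112),(15,-58,0))]
def W(p,P): c,s=np.cos(p[2]),np.sin(p[2]);return [p[0]+c*P[0]-s*P[1],p[1]+s*P[0]+c*P[1],P[2]]
r=least_squares(lambda p:np.concatenate([proj(c,W(p,P))[0]-o for c,o,P in obs]),[563,3,.1],loss="soft_l1")
print(r.x,np.abs(r.fun).reshape(-1,2).round(1).tolist()); p=r.x
print("back mid",W(p,(145,0,0)),"mouth mid",W(p,(15,0,0)))
for n,(u,v),(a,b) in [("green",(192,163),(610,138)),("yellow",(276,168),(524,140)),("blue",(237,213),(556,103))]:
    for c,o in((sc,S(u,v)),(si,D(a,b))):
        q=ray(c,*o,14)[:2]-p[:2];print(n,(q[0]*np.cos(p[2])+q[1]*np.sin(p[2])).round(1),(-q[0]*np.sin(p[2])+q[1]*np.cos(p[2])).round(1))
E
python3 fit.py
```

```text
[5.58812470e+02 8.84093992e+00 8.38871221e-02] [[2.1, 0.4], [2.1, 1.1], [0.6, 1.5], [0.2, 0.9], [0.1, 0.7], [0.9, 1.7], [0.9, 0.7], [1.8, 0.5], [0.2, 0.6], [0.2, 2.0], [1.6, 0.9], [0.9, 0.6], [1.2, 2.3], [0.4, 0.9], [0.3, 1.1]]
back mid [np.float64(703.3025835407378), np.float64(20.99031162783259), 0] mouth mid [np.float64(573.7597235713015), np.float64(10.097771476931031), 0]
green 76.5 1.5
green 71.5 8.5
yellow 120.6 25.8
yellow 117.1 25.4
blue 120.9 -21.8
blue 116.2 -17.3
```

Request:
send_rows(deltas=[[[-0.3,1.5,-3.6],-0.07,-1],[[0,1.5,-3.6],-0.07,-1],[[0,1,-3.6],-0.05,-1],[[0,0,-3.8],0,-1],[[0,0,-3.8],0,-1],[[0,0,-3.8],0,-1]])

```text
t: 28.33
tool_pos: [433.6, 37.9, 136.2]
tool_rot: [-0.494, 0.555, -0.445, -0.5]
force: [0.7, -0.1, -1.6]
grip_width: 17.4
```

```bash
python3 hold.py 4; python3 st.py
```

```text
28.53 [434.7  38.5 136.4] tilt [0.1048 0.0003] sum 0.0907 v [ 0.05  0.    0.02  0.    0.   -0.  ] [ 0.49    0.2288 -0.7415  0.1008 -0.5098 -2.0364] 17.3 [ 0.1 -0.4 -0.5]
jaw az 96.28 jaw z -0.0113 grasp [440.   38.5  85.7] y [-0.988 -0.11  -0.104]
```

Request:
send_rows(deltas=[[[0,0.4,-3.9],0.025,-1]])

```text
t: 28.62
tool_pos: [437.6, 3.6, 137.2]
tool_rot: [-0.502, 0.551, -0.448, -0.494]
force: [2.1, -0.0, -1.5]
grip_width: 17.2
```

```bash
python3 hold.py 3; python3 st.py
```

```text
28.77 [434.8  -1.2 136.1] tilt [ 0.1039 -0.0002] sum 0.0945 v [ 0.04 -0.    0.01  0.01  0.01 -0.01] [ 0.396   0.2272 -0.7385  0.0825 -0.5106 -1.9533] 17.1 [ 1.1 -0.5 -0.9]
jaw az 94.76 jaw z -0.0089 grasp [440.1  -1.2  85.4] y [-0.991 -0.084 -0.103]
```

Request:
send_rows(deltas=[[[2.6,0.3,0],0,-1]])

```text
t: 28.85
tool_pos: [438.4, 0.8, 113.3]
tool_rot: [-0.506, 0.549, -0.449, -0.491]
force: [1.9, 0.5, -1.5]
grip_width: 17.1
```

```bash
python3 hold.py 3; python3 st.py
```

```text
29.0 [ 4.351e+02 -1.000e-01  1.096e+02] tilt [ 0.1033 -0.0005] sum 0.0934 v [-0.   -0.03  0.01 -0.01 -0.05  0.01] [ 0.3978  0.2794 -0.7725  0.0982 -0.4255 -1.9696] 17.4 [ 0.5  0.6 -1.2]
jaw az 94.93 jaw z -0.0094 grasp [ 4.403e+02 -1.000e-01  5.890e+01] y [-0.991 -0.086 -0.103]
```

Request:
send_rows(deltas=[[[0.3,0,0],0,-1]])

```text
t: 29.08
tool_pos: [435.6, 0.8, 107.4]
tool_rot: [-0.501, 0.548, -0.452, -0.494]
force: [-4.1, -6.9, 15.5]
grip_width: 17.5
```

```bash
python3 hold.py 3; python3 st.py
```

```text
29.23 [436.    0.9 107.6] tilt [1.048e-01 1.000e-04] sum 0.095 v [-0.   -0.   -0.   -0.    0.01  0.  ] [ 0.3992  0.2843 -0.7743  0.1005 -0.4172 -1.9715] 17.6 [-0.7 -0.3  1.6]
jaw az 95.04 jaw z -0.0091 grasp [441.3   0.9  56.8] y [-0.991 -0.088 -0.104]
```

Request:
send_rows(deltas=[[[0,0,0],0,-0.5]])

```text
t: 29.32
tool_pos: [436.0, 1.5, 108.1]
tool_rot: [-0.502, 0.549, -0.451, -0.494]
force: [0.6, -0.4, 0.1]
grip_width: 19.5
```

```bash
python3 hold.py 2; python3 - <<'E'
from h import *
a=camera("scene")["img"][150:330,240:440,::-1];b=camera("side")["img"][190:370,200:400,::-1]
cv2.imwrite("pics/st1.png",np.hstack([cv2.resize(x,(400,360),interpolation=cv2.INTER_CUBIC) for x in (a,b)]))
E
python3 st.py
```

```text
29.52 [435.9   1.2 107.7] tilt [1.048e-01 1.000e-04] sum 0.095 v [-0.  0. -0. -0.  0.  0.] [ 0.3999  0.2838 -0.7742  0.1004 -0.4178 -1.9715] 21.5 [-0.3 -0.1 -0. ]
jaw az 95.07 jaw z -0.0092 grasp [441.2   1.2  57. ] y [-0.991 -0.089 -0.104]
```

View pics/st1.png

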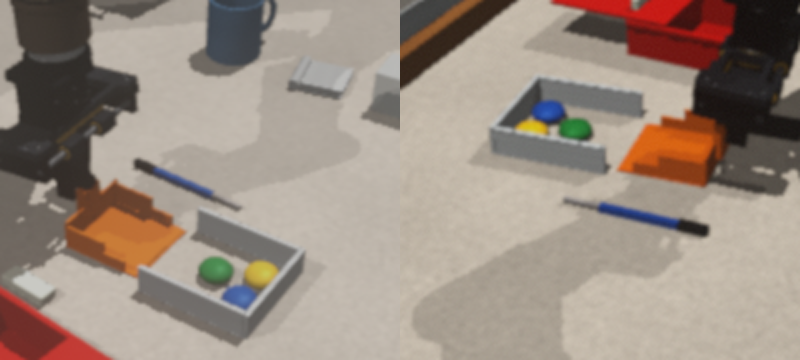

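The views show the scoop flat just before the rim's mouth, with its lip corners in the scene half at (185,232) and (135,272). I'll compute the lateral offset, then re-grip.

```bash
python3 - <<'E'
from h import *
sc,si=camera("scene"),camera("side")
p=[558.8,8.84,.0839]
for c,(u,v) in ((sc,(240+185/2,150+232/2)),(sc,(240+135/2,150+272/2)),(si,(200+(620-400)/2,190+172/2)),(si,(200+(703-400)/2,190+186/2))):
    w=ray(c,u,v,0);q=w[:2]-p[:2];print(w.round(1),"rim",(q[0]*np.cos(p[2])+q[1]*np.sin(p[2])).round(1),(-q[0]*np.sin(p[2])+q[1]*np.cos(p[2])).round(1))
E
```

```text
[560.1  61.6   0. ] rim 5.7 52.5
[558.7 -29.    0. ] rim -3.3 -37.7
[555.4  62.4   0. ] rim 1.1 53.7
[463.9  51.9   0. ] rim -90.9 50.8
```

Request:
send_rows(deltas=[[[0,0,0],0,-1]])

```text
t: 29.7
tool_pos: [435.8, 1.0, 107.5]
tool_rot: [-0.502, 0.548, -0.452, -0.494]
force: [0.5, 0.2, 1.0]
grip_width: 19.0
```

```bash
python3 hold.py 3; python3 st.py
```

```text
29.85 [435.8   0.9 107.5] tilt [ 1.043e-01 -1.000e-04] sum 0.0945 v [-0. -0. -0. -0.  0.  0.] [ 0.3994  0.2843 -0.7744  0.1004 -0.4177 -1.9715] 17.3 [-1.1 -0.4 -0.3]
jaw az 95.04 jaw z -0.0093 grasp [441.1   0.9  56.8] y [-0.991 -0.088 -0.104]
```

Request:
send_rows(deltas=[[[0.15,-1.3,-0.12],0,-1],[[0.18,-1.3,-0.12],0,-1],[[0.18,-1.3,0],0,-1],[[0.2,-1.3,0],0,-1],[[0.2,-1.3,0],0,-1]])

```text
t: 30.27
tool_pos: [495.2, 1.1, 107.6]
tool_rot: [-0.497, 0.546, -0.457, -0.496]
force: [-5.5, -1.0, 10.7]
grip_width: 17.6
```

```bash
python3 hold.py 2; python3 st.py
```

```text
30.37 [498.2   2.1 107.6] tilt [ 0.0962 -0.0041] sum 0.088 v [ 0.01 -0.01 -0.04 -0.01  0.04 -0.01] [ 0.3482  0.3692 -0.6138  0.0767 -0.4999 -1.8963] 17.4 [ 2.3 -0.7  3.3]
jaw az 95.03 jaw z -0.0126 grasp [503.1   1.9  56.8] y [-0.991 -0.089 -0.095]
```

Request:
send_rows(deltas=[[[0.18,-1.3,0.03],0,-1],[[0.18,-1.3,0.03],0,-1],[[0.18,-1.3,0.03],0,-1],[[0.18,-1.3,0.03],0,-1],[[0.18,-1.3,0.03],0,-1]])

```text
t: 30.78
tool_pos: [557.9, 6.7, 107.6]
tool_rot: [-0.496, 0.545, -0.459, -0.496]
force: [-3.6, -0.5, 8.1]
grip_width: 17.1
```

```bash
python3 hold.py 1; python3 - <<'E'
from h import *
a=camera("scene")["img"][190:330,290:430,::-1];b=camera("side")["img"][200:310,210:350,::-1]
cv2.imwrite("pics/st2.png",np.hstack([cv2.resize(a,(400,400),interpolation=cv2.INTER_CUBIC),cv2.resize(b,(400,400),interpolation=cv2.INTER_CUBIC)]))
E
python3 st.py
```

```text
30.93 [560.2   7.5 107.6] tilt [ 0.0912 -0.0058] sum 0.0842 v [ 0.   -0.01 -0.02 -0.    0.01 -0.  ] [ 0.3171  0.451  -0.4542  0.0619 -0.5815 -1.852 ] 17.5 [2.4 0.1 2.5]
jaw az 94.9 jaw z -0.0136 grasp [564.8   7.2  56.8] y [-0.992 -0.086 -0.09 ]
```

View pics/st2.png

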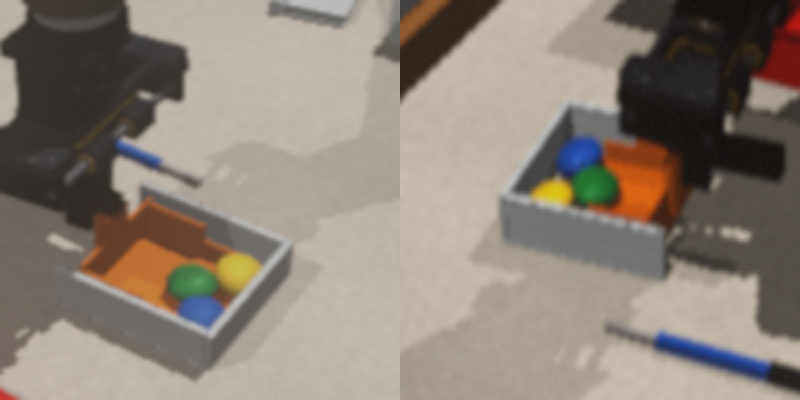

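Green is riding up onto the pan, with yellow and blue against the back wall. About 18 mm is left to go.

Request:
send_rows(deltas=[[[0.14,-1.1,0.03],0,-1],[[0.12,-0.9,0.03],0,-1]])

```text
t: 31.1
tool_pos: [575.9, 8.6, 107.6]
tool_rot: [-0.496, 0.544, -0.46, -0.497]
force: [-15.6, 0.8, 21.2]
grip_width: 17.5
```

```bash
python3 hold.py 1; python3 st.py
```

```text
31.15 [576.    8.6 107.6] tilt [ 0.0818 -0.0082] sum 0.0747 v [ 0.   -0.01 -0.03  0.01  0.05 -0.01] [ 0.3096  0.4742 -0.4068  0.0568 -0.615  -1.8407] 17.3 [-5.6 -1.3  9.3]
jaw az 94.82 jaw z -0.0151 grasp [580.2   8.2  56.8] y [-0.993 -0.085 -0.081]
```

Request:
send_rows(deltas=[[[0.08,-0.7,0],0,-1]])

```text
t: 31.23
tool_pos: [577.1, 8.4, 107.5]
tool_rot: [-0.492, 0.54, -0.465, -0.5]
force: [-28.2, 9.6, 27.9]
grip_width: 17.5
```

```bash
python3 hold.py 1; python3 - <<'E'
from h import *
a=camera("scene")["img"][190:330,290:430,::-1];b=camera("side")["img"][200:310,210:350,::-1]
cv2.imwrite("pics/st3.png",np.hstack([cv2.resize(a,(400,400),interpolation=cv2.INTER_CUBIC),cv2.resize(b,(400,400),interpolation=cv2.INTER_CUBIC)]))
E
python3 st.py
```

```text
31.38 [577.    8.4 107.6] tilt [ 0.0689 -0.0107] sum 0.0618 v [ 0.   -0.   -0.01  0.    0.01 -0.  ] [ 0.3081  0.4793 -0.3946  0.0524 -0.635  -1.8366] 17.4 [-16.1   3.6  17.3]
jaw az 94.75 jaw z -0.0164 grasp [580.6   7.9  56.7] y [-0.994 -0.084 -0.068]
```

View pics/st3.png

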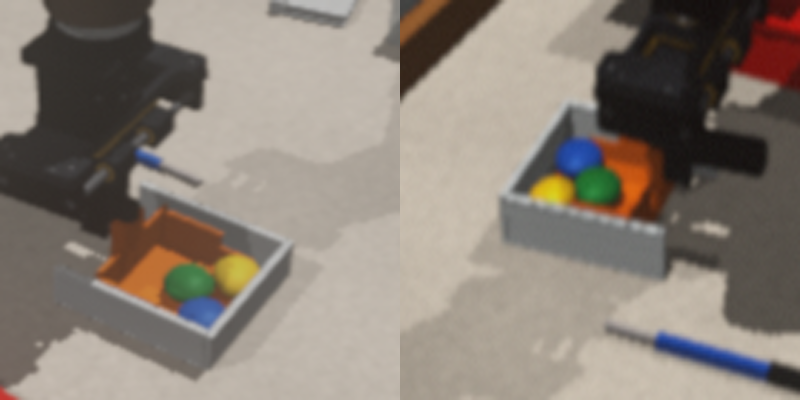

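Contact with the back wall has come at the expected advance (about 139 mm), with all three counters over the pan. I'll lift gently.

Request:
send_rows(deltas=[[[-0.5,0,0],0,-1],[[-0.8,0,0],0,-1],[[-1,0,0],0,-1],[[-1,0,0],0,-1],[[-1,0,0],0,-1],[[-1,0,0],0,-1],[[-0.7,0,0],0,-1],[[-0.3,0,0],0,-1]])

```text
t: 32.05
tool_pos: [565.3, 8.0, 171.9]
tool_rot: [-0.488, 0.537, -0.47, -0.503]
force: [0.3, 0.1, -2.1]
grip_width: 17.3
```

```bash
python3 hold.py 1; python3 - <<'E'
from h import *
a=camera("scene")["img"][170:310,290:430,::-1];b=camera("side")["img"][190:300,210:350,::-1]
cv2.imwrite("pics/st4.png",np.hstack([cv2.resize(a,(400,400),interpolation=cv2.INTER_CUBIC),cv2.resize(b,(400,400),interpolation=cv2.INTER_CUBIC)]))
E
python3 st.py
```

```text
32.2 [564.9   7.9 170.6] tilt [ 0.0521 -0.0135] sum 0.045 v [ 0.    0.02 -0.01 -0.   -0.    0.  ] [ 0.3132  0.3835 -0.3496  0.0406 -0.7927 -1.8302] 17.4 [-0.2 -0.2 -1. ]
jaw az 94.65 jaw z -0.0177 grasp [567.6   7.2 119.7] y [-0.995 -0.082 -0.051]
```

View pics/st4.png

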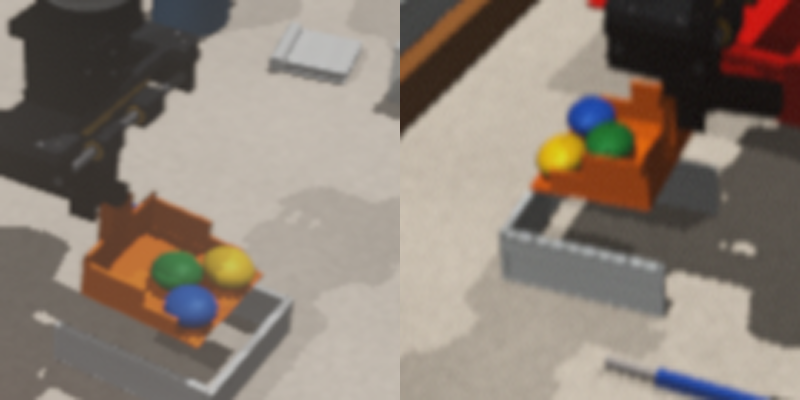

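```bash
cat > box.py <<'E'
from h import *
from scipy.optimize import least_squares
sc,si=camera("scene"),camera("side")
obs=[(sc,(187,329),(-86,-64,50)),(sc,(190,343),(-86,-64,0)),(sc,(250,382),(86,-64,0)),(sc,(239,296),(-86,64,50)),(si,(315,216),(86,64,0)),(si,(374,226),(-86,64,0)),(si,(391,209),(-86,-64,0))]
L=[(sc,(274,347),(-30,0,70)),(si,(323,187),(-30,0,70)),(sc,(343,362),(86,62,54)),(sc,(300,401),(86,-62,54))]
def W(p,P): c,s=np.cos(p[2]),np.sin(p[2]);return [p[0]+c*P[0]-s*P[1],p[1]+s*P[0]+c*P[1],P[2]]
f=lambda p:np.concatenate([proj(c,W(p,P))[0]-o for c,o,P in obs]+[proj(c,W(p,(P[0]+p[3],P[1],P[2])))[0]-o for c,o,P in L])
r=least_squares(f,[575,-250,0,110],loss="soft_l1",x_scale=[1,1,.01,1]);print(r.x.round(3),np.abs(r.fun).reshape(-1,2).round(1).tolist())
print("ridge",W(r.x,(-30+r.x[3],0,70)))
E
python3 box.py; python3 hold.py 2; python3 st.py
```

```text
[ 5.74268e+02 -2.48155e+02 -4.10000e-02  1.15225e+02] [[0.4, 3.1], [0.3, 1.0], [1.1, 8.2], [3.4, 3.8], [2.1, 1.0], [0.1, 4.4], [0.3, 0.4], [0.0, 3.5], [0.5, 3.1], [2.1, 0.2], [1.0, 4.2]]
ridge [np.float64(659.4224707964142), np.float64(-251.61235893388834), 70]
32.4 [564.6   7.8 169.7] tilt [ 0.0502 -0.0142] sum 0.043 v [ 0. -0.  0.  0.  0. -0.] [ 0.3132  0.3848 -0.3503  0.0407 -0.7927 -1.8302] 17.3 [-0.3  0.2 -1.7]
jaw az 94.66 jaw z -0.0182 grasp [567.2   7.1 118.8] y [-0.995 -0.082 -0.049]
```

Request:
send_rows(deltas=[[[0,-3.6,0],0,-1],[[0,-2.9,0],0,-1],[[0,-2.2,0],0,-1],[[0,-1.5,0],0,-1],[[0,-0.9,0],0,-1],[[0,-0.4,0],0,-1],[[0,0,0],0,-1]])

```text
t: 32.98
tool_pos: [678.4, 16.0, 166.6]
tool_rot: [-0.483, 0.533, -0.476, -0.507]
force: [1.0, -0.9, -2.3]
grip_width: 17.5
```

```bash
python3 hold.py 3; python3 st.py
```

```text
33.13 [677.   15.9 167.1] tilt [ 0.0329 -0.0177] sum 0.0267 v [ 0.   -0.01 -0.    0.    0.    0.  ] [ 0.2708  0.5603 -0.044   0.0321 -0.9398 -1.7791] 17.4 [-0.6  0.1 -2.5]
jaw az 94.63 jaw z -0.0203 grasp [678.7  15.  116.1] y [-0.996 -0.081 -0.031]
```

Request:
send_rows(deltas=[[[-0.1,0.5,-0.3],0,-1],[[-0.1,1,-0.6],0,-1],[[-0.1,1.5,-0.9],0.02,-1],[[-0.1,2,-1.2],0.02,-1],[[-0.1,2.4,-1.5],0.02,-1],[[-0.1,2.8,-1.7],0.02,-1],[[-0.1,3,-1.9],0.02,-1],[[-0.1,3.2,-1.9],0,-1],[[-0.1,3.2,-1.9],0,-1],[[-0.1,3.2,-1.9],0,-1],[[-0.1,3.0,-1.7],0,-1],[[-0.1,2.8,-1.4],0,-1]])

```text
t: 34.13
tool_pos: [373.2, -160.3, 175.1]
tool_rot: [-0.51, 0.51, -0.498, -0.482]
force: [0.4, -0.1, -1.9]
grip_width: 17.0
```

```bash
python3 st.py
```

```text
34.13 [ 373.2 -160.3  175.1] tilt [ 0.0402 -0.0173] sum 0.0399 v [-0.42 -0.49 -0.6  -0.02  0.14  0.44] [ 0.0096  0.1329 -0.6992  0.0274 -0.6988 -1.6169] 17.0 [ 0.4 -0.1 -1.9]
jaw az 89.07 jaw z -0.0166 grasp [ 375.2 -161.2  124.1] y [-0.999  0.016 -0.04 ]
```

Request:
send_rows(deltas=[[[0,2.4,-1.5],0,-1],[[0,1.8,-1.7],0,-1],[[0,1.2,-1.8],0,-1],[[0,0.6,-1.5],0,-1],[[0,0.2,-1.0],0,-1],[[0,0,-0.5],0,-1],[[0,0,0],0,-1]])

```text
t: 34.72
tool_pos: [290.1, -242.1, 176.8]
tool_rot: [0.512, -0.51, 0.498, 0.48]
force: [0.7, -1.4, -1.5]
grip_width: 17.5
```

```bash
python3 hold.py 3; python3 - <<'E'
from h import *
a=camera("scene")["img"][240:440,100:366,::-1]
cv2.imwrite("pics/b1.png",cv2.resize(a,(798,600),interpolation=cv2.INTER_CUBIC))
E
python3 st.py
```

```text
34.92 [ 291.  -241.2  176.4] tilt [ 0.0426 -0.0169] sum 0.0455 v [0.   0.01 0.   0.   0.   0.  ] [-0.2516  0.0812 -0.7504  0.0091 -0.6936 -1.344 ] 17.1 [ 0.2 -0.4 -1.9]
jaw az 88.95 jaw z -0.0162 grasp [ 293.1 -242.1  125.4] y [-0.999  0.018 -0.043]
```

View pics/b1.png

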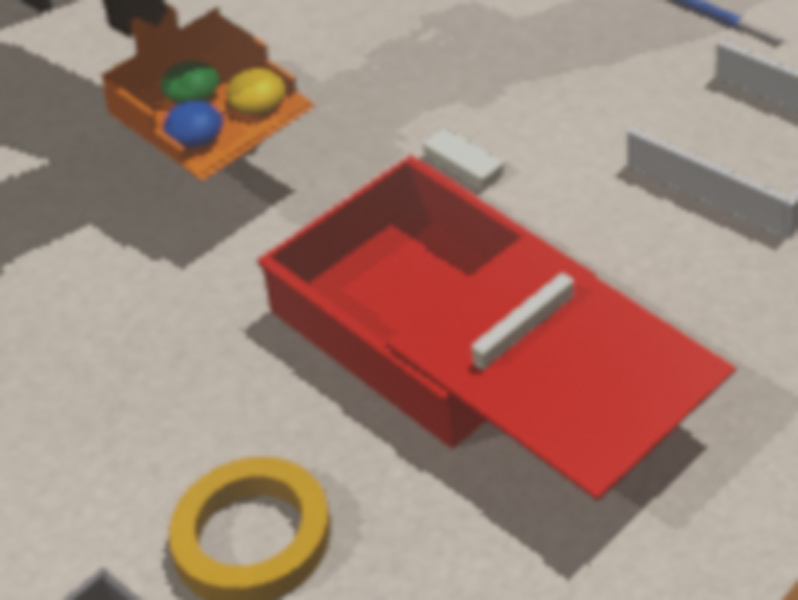

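The scene crop shows all three counters well back in the scoop pan (blue 193,122; green 190,82; yellow 256,90). The box mouth corners are at (262,262) and (410,157), the ridge ends at (476,352) and (572,277), and the lid's far corners at (735,370) and (598,496).

```bash
python3 - <<'E'
from h import *
from scipy.optimize import least_squares
sc=camera("scene");S=lambda u,v:np.array([100+u/3,240+v/3])
o1=[(262,262,-86,-64,50),(410,157,-86,64,50),(270,310,-86,-64,0),(452,445,86,-64,0)]
o2=[(735,370,86,62,54),(598,496,86,-62,54),(572,277,-30,40,70.5),(474,350,-30,-40,70.5),(388,345,-86,-62,54),(520,237,-86,62,54)]
def W(p,x,y,z): c,s=np.cos(p[2]),np.sin(p[2]);return [p[0]+c*x-s*y,p[1]+s*x+c*y,z]
f=lambda p:np.concatenate([proj(sc,W(p,x,y,z))[0]-S(u,v) for u,v,x,y,z in o1]+[proj(sc,W(p,x+p[3],y,z))[0]-S(u,v) for u,v,x,y,z in o2])
r=least_squares(f,[575,-250,0,110],x_scale=[1,1,.01,1]);p=r.x;print(p.round(3),np.abs(r.fun).reshape(-1,2).round(1).tolist())
print("near inner",W(p,-82,0,50),"lid edge",W(p,-86+p[3],0,54),"ridge",W(p,-30+p[3],0,70))
# scoop lip corners (z~?) 
for z in (55,65): print(z,ray(sc,*S(313,104),z).round(),ray(sc,*S(202,178),z).round())
E
```

```text
[ 5.74690e+02 -2.48509e+02 -4.50000e-02  1.16397e+02] [[0.6, 1.4], [0.8, 0.0], [0.2, 0.7], [0.2, 2.2], [0.5, 0.6], [0.3, 0.8], [1.3, 0.5], [0.6, 0.1], [0.8, 0.8], [2.7, 1.1]]
near inner [np.float64(492.7731234573809), np.float64(-244.80746975922455), 50] lid edge [np.float64(605.0552482619902), np.float64(-249.88113534500437), 54] ridge [np.float64(660.9981640494733), np.float64(-252.40901453408327), 70]
55 [ 405. -186.   55.] [ 404. -286.   55.]
65 [ 414. -194.   65.] [ 413. -292.   65.]
```

Request:
send_rows(deltas=[[[0,-2.2,-0.3],0,-1],[[0,-4.1,-0.2],0,-1],[[0,-4.1,-0.1],0,-1],[[0,4.1,0],0,-1],[[0,4.1,0],0,-1],[[0,2.5,0],0,-1],[[0,0.5,0],0,-1],[[0,0,0],0,-1]])

```text
t: 35.63
tool_pos: [294.6, -245.2, 169.3]
tool_rot: [-0.506, 0.51, -0.497, -0.487]
force: [0.8, -0.2, -1.2]
grip_width: 16.9
```

```bash
python3 hold.py 2; python3 - <<'E'
from h import *
a=camera("scene")["img"][240:440,100:366,::-1]
cv2.imwrite("pics/b2.png",cv2.resize(a,(798,600),interpolation=cv2.INTER_CUBIC))
hsv=cv2.cvtColor(a.copy(),cv2.COLOR_BGR2HSV)
for n,lo,hi in (("blue",(100,100,60),(125,255,255)),("green",(45,80,30),(80,255,255)),("yellow",(22,150,120),(32,255,255))):
    m=cv2.inRange(hsv,lo,hi);k,l,st,ce=cv2.connectedComponentsWithStats(m);print(n,[(st[i,4],(ce[i]*3).round().tolist()) for i in range(1,k) if st[i,4]>15])
E
python3 st.py
```

```text
blue [(np.int32(23), [711.0, 9.0]), (np.int32(121), [366.0, 309.0])]
green [(np.int32(160), [357.0, 273.0])]
yellow [(np.int32(204), [422.0, 270.0]), (np.int32(56), [217.0, 479.0]), (np.int32(478), [251.0, 539.0])]
35.78 [ 296.5 -245.6  170. ] tilt [ 0.0342 -0.0151] sum 0.0369 v [-0.    0.    0.01  0.    0.    0.  ] [-0.2599  0.1084 -0.7405  0.0092 -0.685  -1.3225] 17.4 [ 1.1  0.6 -1.4]
jaw az 89.72 jaw z -0.015 grasp [ 298.3 -246.4  119. ] y [-0.999  0.004 -0.034]
```

All three counters show inside the box opening, at crop (366,309), (357,273) and (422,270). Next I set the scoop down here on free desk.

Request:
send_rows(deltas=[[[1.5,0,0],0,-1],[[2.2,0,0],0,-1],[[1.2,0,0],0,-1],[[0.5,0,0],0,-1]])

```text
t: 36.12
tool_pos: [307.0, -247.8, 118.1]
tool_rot: [-0.507, 0.517, -0.493, -0.482]
force: [0.4, 0.7, -0.5]
grip_width: 17.7
```

```bash
python3 hold.py 2; python3 st.py
```

```text
36.22 [ 306.6 -247.8  118.4] tilt [ 0.0486 -0.0203] sum 0.0522 v [-0.   -0.03  0.01  0.   -0.02  0.  ] [-0.2576  0.2192 -0.7961  0.015  -0.5033 -1.3261] 17.4 [-0.3  0.3 -0.9]
jaw az 89.97 jaw z -0.0203 grasp [ 309.1 -248.8   67.5] y [-0.999 -0.    -0.049]
```

Request:
send_rows(deltas=[[[0.5,0,0],0,-1],[[0.4,0,0],0,-1],[[0.3,0,0],0,-1]])

```text
t: 36.47
tool_pos: [310.0, -248.7, 108.0]
tool_rot: [-0.507, 0.519, -0.491, -0.481]
force: [-2.0, -0.7, 4.3]
grip_width: 17.5
```

```bash
python3 hold.py 2; python3 st.py
```

```text
36.57 [ 310.2 -248.7  108. ] tilt [ 0.0551 -0.0225] sum 0.059 v [ 0.   -0.01  0.   -0.   -0.01  0.  ] [-0.2574  0.2445 -0.8048  0.0173 -0.4626 -1.3273] 17.8 [-0.3 -0.1  3.2]
jaw az 90.04 jaw z -0.0225 grasp [ 313.  -249.9   57.1] y [-0.998 -0.002 -0.055]
```

Request:
send_rows(deltas=[[[0,0,0],0,0.1],[[0,0,0],0,0.1],[[0,0,0],0,0.1],[[0,0,0],0,0.1],[[0,0,0],0,0.1],[[-0.8,0,0],0,0.1],[[-2.5,0,0],0,0.1],[[-3.5,0,0],0,-0.5],[[-4,0,0],0,-1]])

```text
t: 37.32
tool_pos: [300.3, -244.9, 212.9]
tool_rot: [-0.505, 0.513, -0.495, -0.487]
force: [2.4, -0.8, -0.4]
grip_width: 40.5
```

```bash
python3 hold.py 2; python3 st.py
```

```text
37.42 [ 304.6 -246.5  218.4] tilt [ 0.0535 -0.0227] sum 0.0575 v [ 0.    0.07 -0.09 -0.04  0.09  0.  ] [-0.2547  0.0346 -0.6657  0.0117 -0.813  -1.3222] 33.7 [ 1.2 -1.  -0.4]
jaw az 90.06 jaw z -0.0228 grasp [ 307.3 -247.7  167.5] y [-0.999 -0.002 -0.053]
```

Request:
send_rows(deltas=[[[0.3,-4,0],0,-1],[[0.6,-4,0],0,-1],[[0.7,-4,0],0,-1],[[0.7,-4,-0.1],0,-1],[[0.7,-4,-0.1],0,-1],[[0.7,-4,-0.1],0,-1],[[0.7,-4,-0.1],0,-1],[[0.6,-4,-0.1],0,-1],[[0.4,-3.5,0],0,-1],[[0,-2,0],0,-1],[[0,-0.6,0],0,-1]])

```text
t: 38.33
tool_pos: [695.4, -251.0, 175.2]
tool_rot: [-0.508, 0.517, -0.493, -0.482]
force: [0.6, -0.9, 0.2]
grip_width: 0.7
```

```bash
python3 hold.py 3; python3 st.py; python3 -c "
import cell;print([n for n in dir(cell) if n[0]!='_']);print(getattr(cell,'tip_extent',None))"
```

```text
38.48 [ 691.8 -251.1  175.9] tilt [ 0.0482 -0.0187] sum 0.0501 v [-0.01 -0.04 -0.03  0.   -0.    0.  ] [-0.1251  0.6367  0.1304  0.0148 -1.0143 -1.4573] 0.4 [-0.6 -0.3 -0.9]
jaw az 89.74 jaw z -0.0185 grasp [ 694.3 -252.   124.9] y [-0.999  0.004 -0.048]
['PlanningError', 'camera', 'finish_job', 'sense', 'tip_extent']
69.7
```

Request:
send_rows(deltas=[[[2.2,0,0],0,-1],[[1.4,0,0],0,-1],[[0.6,0,0],0,-1]])

```text
t: 38.73
tool_pos: [691.0, -252.6, 137.0]
tool_rot: [-0.509, 0.516, -0.493, -0.481]
force: [-0.8, 0.0, 0.2]
grip_width: 0.4
```

```bash
python3 hold.py 3; cat >> st.py <<'E'
print("tip",np.round(np.array(s["tool_pos"])+69.7*M[:,0],1))
E
python3 st.py
```

```text
38.88 [ 691.8 -252.7  138.1] tilt [ 0.0534 -0.0201] sum 0.0555 v [ 0.   -0.01  0.03  0.01 -0.   -0.  ] [-0.1272  0.67    0.0903  0.0163 -0.9356 -1.4578] 0.5 [ 0.3 -0.7  1.2]
jaw az 89.69 jaw z -0.0198 grasp [ 694.5 -253.7   87.2] y [-0.999  0.004 -0.053]
tip [ 695.5 -254.1   68.5]
```

Request:
send_rows(deltas=[[[0.7,0,0],0,-1]])

```text
t: 38.97
tool_pos: [693.0, -253.3, 134.1]
tool_rot: [-0.51, 0.519, -0.492, -0.479]
force: [0.2, -0.9, 0.3]
grip_width: 0.6
```

```bash
python3 hold.py 3; python3 st.py | tail -1
```

```text
tip [ 695.6 -254.3   61.8]
```

Request:
send_rows(deltas=[[[-0.05,1,0.05],0,-1],[[-0.1,2,0.1],0,-1],[[-0.1,2,0.1],0,-1],[[-0.1,2,0.1],0,-1]])

```text
t: 39.45
tool_pos: [626.4, -249.4, 132.5]
tool_rot: [-0.511, 0.522, -0.489, -0.476]
force: [2.2, 0.1, -1.5]
grip_width: 0.3
```

```bash
python3 st.py
```

```text
39.45 [ 626.4 -249.4  132.5] tilt [ 0.067  -0.0234] sum 0.0695 v [-0.03 -0.34 -0.65  0.01  0.36  0.02] [-0.1345  0.5793 -0.1063  0.0194 -0.8157 -1.4516] 0.3 [ 2.2  0.1 -1.5]
jaw az 89.81 jaw z -0.0232 grasp [ 629.8 -250.6   81.7] y [-0.998  0.002 -0.067]
tip [ 631. -251.   63.]
```

Request:
send_rows(deltas=[[[-0.12,1.8,0.08],0,-1],[[-0.12,1.6,0.08],0,-1],[[-0.08,1.3,0.05],0,-1],[[-0.05,0.8,0],0,-1]])

```text
t: 39.78
tool_pos: [571.0, -247.0, 135.6]
tool_rot: [-0.514, 0.525, -0.486, -0.473]
force: [1.5, 0.6, -0.8]
grip_width: 0.6
```

```bash
python3 hold.py 1; python3 st.py
```

```text
39.83 [ 569.7 -247.   135.6] tilt [ 0.0779 -0.0247] sum 0.0806 v [ 0.    0.03  0.04  0.01 -0.04 -0.  ] [-0.1436  0.4975 -0.2533  0.0198 -0.7394 -1.4437] 0.4 [-1.   0.   0.1]
jaw az 89.8 jaw z -0.0245 grasp [ 573.7 -248.3   84.8] y [-0.997  0.001 -0.078]
tip [ 575.2 -248.7   66.2]
```

Request:
send_rows(deltas=[[[0.4,0,0],0,-1],[[0.05,0.7,0],0,-1],[[0,0.6,0],0,-1],[[0,0.5,0],0,-1]])

```text
t: 40.17
tool_pos: [555.2, -247.4, 131.3]
tool_rot: [-0.514, 0.527, -0.485, -0.471]
force: [1.0, 0.2, 1.6]
grip_width: 0.6
```

```bash
python3 hold.py 1; python3 st.py
```

```text
40.22 [ 554.5 -247.4  131.4] tilt [ 0.0856 -0.0265] sum 0.0885 v [ 0.    0.01  0.02  0.   -0.01 -0.  ] [-0.1479  0.4815 -0.2981  0.0211 -0.7027 -1.4394] 0.2 [ 1.3  1.3 -0.4]
jaw az 89.88 jaw z -0.0264 grasp [ 558.9 -248.8   80.6] y [-0.996 -0.    -0.086]
tip [ 560.5 -249.2   61.9]
```

Request:
send_rows(deltas=[[[0,0.4,0],0,-1]])

```text
t: 40.3
tool_pos: [553.5, -247.4, 131.8]
tool_rot: [-0.516, 0.53, -0.483, -0.469]
force: [11.9, 2.3, -5.9]
grip_width: 0.3
```

```bash
python3 hold.py 1; python3 st.py
```

```text
40.35 [ 553.5 -247.4  131.8] tilt [ 0.0953 -0.0276] sum 0.0984 v [ 0.    0.01  0.02  0.01 -0.03  0.  ] [-0.1483  0.4769 -0.3057  0.0208 -0.6898 -1.4385] 0.5 [ 7.2  0.9 -3.9]
jaw az 89.89 jaw z -0.0275 grasp [ 558.4 -248.8   81.1] y [-0.995 -0.001 -0.095]
tip [ 560.2 -249.3   62.4]
```

The lid is at its end stop: the tip halted at the predicted x≈560 and the force rose. One more press, then I back off and lift.

Request:
send_rows(deltas=[[[0,0.5,0],0,-1],[[0,-0.8,0],0,-1],[[0,-1,0],0,-1],[[-2,-0.5,0],0,-1],[[-4,0,0],0,-1],[[-4,0,0],0,-1],[[-4,0,0],0,-1],[[-2,0,0],0,-1],[[0,0,0],0,-1]])

```text
t: 41.1
tool_pos: [558.7, -243.2, 294.7]
tool_rot: [-0.513, 0.526, -0.487, -0.473]
force: [0.6, -0.7, 0.5]
grip_width: 0.2
```

```bash
python3 hold.py 1; python3 st.py | tail -1; python3 - <<'E'
from h import *
a=camera("scene")["img"][:,:,::-1];b=camera("side")["img"][:,:,::-1]
cv2.imwrite("pics/f1.png",np.hstack([cv2.resize(a[200:440,80:340],(433,400),interpolation=cv2.INTER_CUBIC),cv2.resize(b[150:370,220:420],(364,400),interpolation=cv2.INTER_CUBIC)]))
a0=cv2.imread("pics/scene0.png")
cv2.imwrite("pics/scene_end.png",a)
E
```

```text
tip [ 563.8 -244.8  223.6]
```

View pics/f1.png

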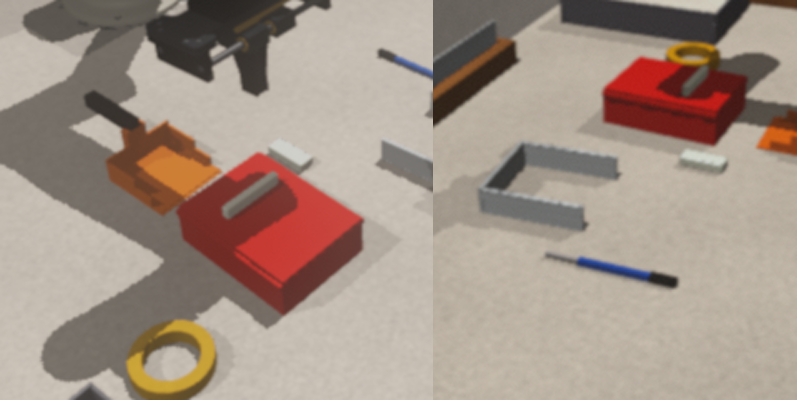

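The last view shows the lid flush with the box, the scoop empty and flat on the desk, the rim empty and the bystanders where they were. I'm handing in.

```bash
python3 -c "
from cell import *
finish_job();print(sense()['t'])"
```

```text
the job is handed in; nothing more can be done
the job is handed in; nothing more can be done
```

The job is done and handed in at about 41 s of the 72 s allowed. The arm picked up the scoop, scooped the three counters out of the rim and emptied them into the red box. It then set the scoop down flat, slid the lid shut and moved clear.

**How the counters were tipped:** the moves only allow turning about the tool's own axis, so the scoop could not be tilted deliberately. I drove it forward over the box and reversed sharply, and the counters slid off the lip into the opening.

**Last checks:**
- **Counters:** just after the tip, colour detection found all three inside the box opening. The final picture shows none in the scoop, the rim or on the desk; with the lid shut they can no longer be seen.
- **Lid:** it stopped where the shut position was predicted, the force rose to about 12 N, and the picture shows it flush with the box.
- **Scoop:** empty and flat on the desk, close to the near end of the box.
- **Bystanders:** the pencil, eraser and tape roll look undisturbed. The mug, clip and glass cube were outside the last picture, but the arm did not work near them after picking up the scoop.

**What went less well:**
- **Tool tilt:** the tool drifted out of vertical, by about 0.25 rad at worst. Correcting it took roughly 20 s.
- **Grips:** the first grip was too high on the handle, so I took it again. I also re-gripped the scoop flat in front of the rim.

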